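# Change over the boards in a test rack with an H-gate lever

### The arm

A 6-joint arm with a two-finger parallel gripper is mounted at the origin on a cart in front of the work surface, level with it; the furniture and walls round the work are solid. World frame = base frame: x ahead of the robot, y to its left, z up, the work surface at z = 0. Lengths are in mm, angles in degrees, forces in N, time in s.
With the tool pointing down it reaches from about 375 to 825 mm from the base axis. Payload 5.5 kg.
Tool frame: the origin (TCP) lies at the very end of the fingers, on their centre line; the grasp point (between the pads) lies 19 mm behind it; z points along the fingers, y is the line along which they close (so a half turn about z gives the same grasp; the last joint's range is limited). The gripper opens to 85 mm and grips with 20 to 120 N. Pads are 22 mm wide; open, the fingers measure 114 mm over their backs; the gripper's body (76 mm by 85 mm) begins 54 mm behind the grasp point. The pads swing forward as they close: fully open they stand 13 mm farther back than shut.
Start: joints at [76.776, 17.962, -2.699, 69.339, 0, 90], TCP at [137.251, 584.087, 231.299] pointing down, gripper open.
Joint ranges: [-152.73, 152.73], [-39.44, 99.34], [-58.76, 71.6], [-118.89, 123.64], [-81.53, 83.1], [-180, 180]. Speed limits (degrees/s): [136.94, 136.94, 172.46, 180, 180, 180].

### API

Orientations are given as [roll, pitch, yaw] about the fixed x, y, z axes, in that order (R = Rz(yaw) Ry(pitch) Rx(roll)).
In Python, from cell import manip, viewer gives the robot as it stands. The module is installed in compiled form; this text tells all that it offers.
- The arm moves only by the tool servo_tool, never from a script. Its argument "moves" is a list of rows, each an object of numbers: "x", "y", "z": the shift along the tool's x, y, z normalised to -1 to 1, where 1 is 0.05 m; "wx", "wy", "wz": the turn, a rotation vector about the tool's x, y, z normalised to -1 to 1, where 1 is 30 degrees; "jaw": the opening, from -1 (shut) to 1 (fully open). A call has 1 to 12 rows; each row shifts and turns the commanded pose from where the row before left it, along the tool's axes as they then stand; what a row does not reach is not made up. A row lasts 1/8 s, in which the tool goes at most 62.5 mm and 10.7 degrees, less where a joint would pass 70% of its speed; a pose out of reach is approached as far as the arm can. A call with a number of a shift or a turn outside -1 to 1 is refused whole. A call with a gripper value outside its range is refused whole. The fingers move at their own pace and stop on an object; the grip force is fixed at half the most. Time passes only in rows, so rows that do not move let the fingers close. It gives the time, the measured TCP pose, the force, the opening and the grip force at its end, in the units of the state.
- manip.get_state(): the state, without advancing time (a new reading comes with each control period).
- viewer.read_camera(name): name is "scene" or "top" or "wrist"; returns a dict with "frame" (384x512x3 uint8, red, green, blue), "fx", "fy", "cx", "cy" (pixels), "D" ([k1, k2, p1, p2, k3] as OpenCV has them; the pictures are not rectified), "position" and "rotation" of the camera in the world; the wrist camera has in their place "tool_from_camera" (4x4, takes a point from camera to tool coordinates, whose origin is the TCP and whose axes are the flange's). Camera axes: x right, y down, z forward; pixel columns grow to the right and rows downward; lengths in mm; the calibration is good to about 2 mm. A picture is of the moment at which its call begins: read the wrist's pose just before it. There is no depth.
- manip.hand_in(): hands the job in; it is judged then, once.
The state is a dict: "time_s": time; "qpos": joint angles; "qvel": joint speeds; "joint_torque": joint torques, N m; "ee_pos": TCP position; "tool_rot": TCP orientation; "force": force on the tool from outside, world axes, zero at the start; "torque": the same for the moment, N m; "opening": finger opening in mm; "finger_force": force on a finger pad.
Only numpy, scipy, OpenCV 4.12 (cv2) and the standard library are available. Lean on these libraries where they do the work, as an engineer would, in place of code of your own. Each camera call takes 0.05 s, during which the arm holds its last target. There are 200 camera calls.

### The job

Change over the test rack: shift the lever from parked (white dot) back to load (blue dot, near left) so that the red stop bar sinks, take out every finished carrier (yellow fin) and lay them flat in the grey tray, side by side if there are two, and slide every untested carrier with a blue fin nose first fully home into a bay of its own. Keep the lever at load until all that is done, then shift it through the neutral slot across to the right and forward into run (green dot), fully to the end, and leave everything else on the bench where it is.

Things in the scene. Friction and masses are not known exactly. Their poses are not given: they have to be found in the camera images.
- rack: (sizes in mm) fixed grey test rack, three bays side by side, blue lever housing on its left. Origin on the worktop; x away from the robot = the way carriers slide in, y left. Yaw within 0.12. Bays at y -62, 0, +62; floor z 12; cover x +5 to +75, underside z 25.5, top 31.5; back stop x +68. Apron in front to x -89. Lever housing 94x94 at x -50, y +180, top z 72
- bay_0 (a point): where the origin of a fully home carrier lies in the right bay (its nose on the back stop 60 ahead, its fin free in front of the cover); on the bay floor, axes as the rack's. Bay 53 wide, 13.5 high, closed walls from 8 behind this point; guides 8.5 high run from 38 to 8 behind it and flare to 58
- bay_1 (a point): where the origin of a fully home carrier lies in the middle bay (its nose on the back stop 60 ahead, its fin free in front of the cover); on the bay floor, axes as the rack's. Bay 53 wide, 13.5 high, closed walls from 8 behind this point; guides 8.5 high run from 38 to 8 behind it and flare to 58
- bay_2 (a point): where the origin of a fully home carrier lies in the left bay (its nose on the back stop 60 ahead, its fin free in front of the cover); on the bay floor, axes as the rack's. Bay 53 wide, 13.5 high, closed walls from 8 behind this point; guides 8.5 high run from 38 to 8 behind it and flare to 58
- lever_pivot (a point): centre about which the lever swings, 10 above the worktop inside the housing; axes as the rack's
- lever_knob (a point): centre of the black ball knob, 36 in diameter, 155 from the pivot: in rack axes at pivot + 155*(sin fore * cos side, sin side, cos fore * cos side), where fore and side are the two lever joints
- shift_fore (a joint): lever's swing away from (+) or towards (-) the robot, rad, stops at -0.29 and +0.29; 0 = the neutral cross slot of the H gate. Friction holds it (about 1.6 N at the knob). Far left, white dot: parked (start). Near left, blue dot: load. Far right, green dot: run. Near right: unused
- shift_side (a joint): lever's swing left (+) or right (-), rad, stops at -0.29 and +0.29, same friction. H gate: it can change side only with shift_fore near 0 (within about 0.04), and can leave the cross slot fore or aft only in the left leg (side above about 0.22) or the right leg (below about -0.22)
- stop_bar (a joint): height of the red stop bar across all bay mouths at rack x -64 to -57, m, driven by the lever: 0.025 x shift_fore. Near +0.007 (lever far) it stands 9.5 mm above the bay floor, just behind home carriers, and shuts the bays; with the lever near it is sunk below the floor
- new_0: untested board carrier, blue grip fin: aluminium slab 120 long (x) x 50 x 10 thick (mm), origin mid underside, z up; upright fin 32 (x) x 10 thick, at x -54 to -22, its top 40 above the underside. +x = plain nose, enters the bay first. 0.15 to 0.26 kg, balance point near x -20. Flat on the worktop at the right, fin towards the robot; 2 or 3 of the 3 exist
- new_1: untested board carrier, blue grip fin: aluminium slab 120 long (x) x 50 x 10 thick (mm), origin mid underside, z up; upright fin 32 (x) x 10 thick, at x -54 to -22, its top 40 above the underside. +x = plain nose, enters the bay first. 0.15 to 0.26 kg, balance point near x -20. Flat on the worktop at the right, fin towards the robot; 2 or 3 of the 3 exist
- new_2: untested board carrier, blue grip fin: aluminium slab 120 long (x) x 50 x 10 thick (mm), origin mid underside, z up; upright fin 32 (x) x 10 thick, at x -54 to -22, its top 40 above the underside. +x = plain nose, enters the bay first. 0.15 to 0.26 kg, balance point near x -20. Flat on the worktop at the right, fin towards the robot; 2 or 3 of the 3 exist
- finished_0: finished board carrier, yellow grip fin: aluminium slab 120 long (x) x 50 x 10 thick (mm), origin mid underside, z up; upright fin 32 (x) x 10 thick, at x -54 to -22, its top 40 above the underside. +x = plain nose, enters the bay first. 0.15 to 0.26 kg, balance point near x -20. Starts in the right bay; 1 or 2 of the 3 exist
- finished_1: finished board carrier, yellow grip fin: aluminium slab 120 long (x) x 50 x 10 thick (mm), origin mid underside, z up; upright fin 32 (x) x 10 thick, at x -54 to -22, its top 40 above the underside. +x = plain nose, enters the bay first. 0.15 to 0.26 kg, balance point near x -20. Starts in the middle bay; 1 or 2 of the 3 exist
- finished_2: finished board carrier, yellow grip fin: aluminium slab 120 long (x) x 50 x 10 thick (mm), origin mid underside, z up; upright fin 32 (x) x 10 thick, at x -54 to -22, its top 40 above the underside. +x = plain nose, enters the bay first. 0.15 to 0.26 kg, balance point near x -20. Starts in the left bay; 1 or 2 of the 3 exist
- out_tray: fixed grey open tray 156 long (x) x 140 wide (y) outside, walls 4 thick and 14 high, floor 4 thick. Origin: middle of its underside; right of the untested carriers; room for two carriers side by side
- tape_measure: yellow tape measure, 36x82x62, bystander left of the rack
- bearing: ball bearing, 47 in diameter, bystander on the right
- v_block: steel V-block, 50x51x42, bystander on the right
Things that resemble listed ones, but are neither listed nor needed, are in the scene too. What is shaped like the finished_1 but orange is not meant.

How it is judged:
By the outcome, as a careful person would: the job done as asked, in the order asked, and still so for the second after the job is handed in, with the robot touching nothing.
Of finished_0, finished_1, finished_2 only 1 to 2 are there at a start; the rules pass over those that are not, and their reading is None.
Of new_0, new_1, new_2 only 2 to 3 are there at a start; the rules pass over those that are not, and their reading is None.
At some moment in a run one of new_0, new_1, new_2 may be knocked a few centimetres aside while the robot is not near it.
Once in a run the grip may slacken for a moment while it holds something.
It also fails if it takes over 210 s, if anything falls off the work surface, if the arm or the gripper's body presses on something with over 40 N, if the wrist force passes 120 N, or if a joint passes its speed limit or range.

## Working session

There is one attempt and no reset: what is moved stays moved. The work goes in short steps, Python scripts to look and compute and a tool call to move; the robot and the scene stay as the last step left them, time stands still between calls to the robot, and variables do not carry over. Pictures are saved under pics/ and viewed, at most 14 in all, crops included, and the job is handed in when it is done.

Besides the shell and the picture viewer there is one more tool, called by a JSON object that holds its "name" and its "arguments", one argument or row to a line. servo_tool: Moves the arm, as the interface text tells. Its arguments: {"type":"object","properties":{"moves":{"type":"array"}},"required":["moves"]}

```bash
mkdir -p pics; cat > h.py <<'E'
import numpy as np, cv2
from cell import manip, viewer
from scipy.spatial.transform import Rotation as R
def snap(n,f,crop=None,s=1):
    c=viewer.read_camera(n); im=c["frame"][:,:,::-1]
    if crop: a,b,d,e=crop; im=im[b:e,a:d]
    if s!=1: im=cv2.resize(im,None,fx=s,fy=s,interpolation=cv2.INTER_CUBIC)
    cv2.imwrite("pics/"+f,im); return c
def pose(c):
    if "position" in c: return np.array(c["rotation"]),np.array(c["position"])
    s=manip.get_state(); T=np.array(c["tool_from_camera"]); r=rot(s)
    return r@T[:3,:3], r@T[:3,3]+np.array(s["ee_pos"])
def rot(s):
    t=np.array(s["tool_rot"]); return t if t.shape==(3,3) else R.from_euler("xyz",t,degrees=True).as_matrix()
def K(c): return np.array([[c["fx"],0,c["cx"]],[0,c["fy"],c["cy"]],[0,0,1.]])
def px2w(c,uv,z):
    Rm,p=pose(c); q=cv2.undistortPoints(np.array([[uv]],float),K(c),np.array(c["D"],float))[0,0]
    d=Rm@np.array([q[0],q[1],1]); return p+d*(z-p[2])/d[2]
def w2px(c,P):
    Rm,p=pose(c); X=(np.atleast_2d(P)-p)@Rm
    return cv2.projectPoints(X,np.zeros(3),np.zeros(3),K(c),np.array(c["D"],float))[0][:,0]
E
python3 - <<'E'
from h import *
print(manip.get_state())
for n in("scene","top"):
    c=snap(n,n+"0.png",s=1.5625); print(n,c["fx"],c["cx"],c["cy"],c["D"],c["position"],c["rotation"])
E
```

```text
{'time_s': 0.0, 'qpos': array([ 7.67760095e+01,  1.80033887e+01, -2.75426045e+00,  6.93401756e+01,
       -1.32123981e-03,  8.99995325e+01]), 'qvel': array([ 0.00987616,  0.05127516,  0.04366564,  0.07044326, -0.04111346,
        0.03041919]), 'joint_torque': array([-5.70238103e-05, -5.39591110e+01,  3.39750016e+01,  1.93398236e-02,
        1.88139143e-04, -6.52047802e-06]), 'ee_pos': array([137.12954372, 583.52225814, 230.4427205 ]), 'tool_rot': array([-1.79902175e+02,  1.32043964e-03,  1.66776479e+02]), 'force': array([-0.7594236 , -1.21832428, -0.09104778]), 'torque': array([0.03035494, 0.03018139, 0.00039065]), 'finger_force': 0.0, 'opening': 85.69926959256829}
scene 496.1210765263305 247.07229942263885 186.82439943802464 [-0.11356661  0.          0.          0.          0.        ] [-1034.0178934    897.30648259  1531.3272063 ] [-128.55370904   -0.31218373 -116.84727067]
top 499.48535990608144 258.2519998205985 188.321304110494 [0.02323696 0.         0.         0.         0.        ] [ 210.42430079   46.5087315  2069.68661774] [-170.03200407    1.1830142   -91.547296  ]
```

View pics/top0.png

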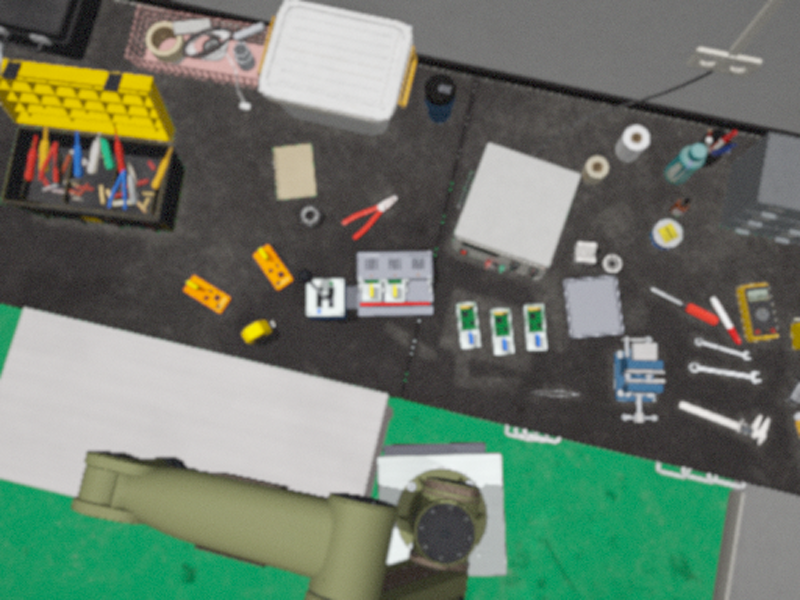

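View pics/scene0.png

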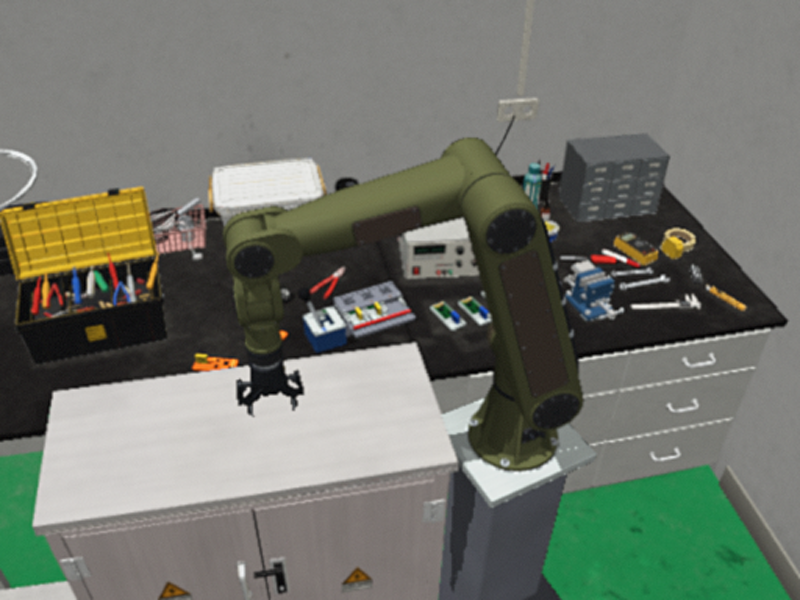

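```bash
python3 - <<'E'
from h import *
c=snap("top","top1.png",(185,150,425,240),3.33)
for nm,u,z in [("rackcenter",(395,283),30),("lever",(325,298),72),("tray",(593,307),14),("rack FL",(357,315),12),("rack FR",(433,315),12),("cabinet corner",(388,395),0),("psu front",(545,275),100)]:
    print(nm,px2w(c,np.array(u)/1.5625,z).round())
E
```

```text
Traceback (most recent call last):
  File "h.py", line 18, in px2w
    d=Rm@np.array([q[0],q[1],1]); return p+d*(z-p[2])/d[2]
                                                      ~^^^
IndexError: invalid index to scalar variable.
```

View pics/top1.png

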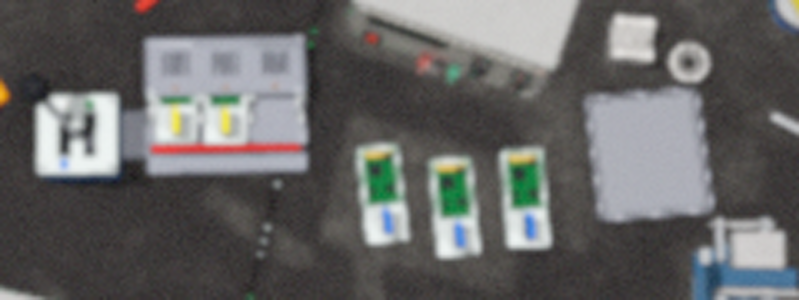

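```bash
sed -i 's/return np.array(c\["rotation"\]),/return R.from_euler("xyz",c["rotation"],degrees=True).as_matrix(),/' h.py; python3 - <<'E'
from h import *
c=viewer.read_camera("top"); print(np.array(viewer.read_camera("wrist")["tool_from_camera"]).round(3))
f=lambda u,z:px2w(c,(185+u[0]/3.33,150+u[1]/3.33),z)[:2]
def quad(nm,q,z,fin=None):
    P=np.array([f(u,z) for u in q]) # farL farR nearR nearL
    ax=(P[0]+P[1]-P[2]-P[3]); print(nm,P.mean(0).round(1),"yaw",np.degrees(np.arctan2(ax[1],ax[0])).round(1),"len",np.linalg.norm(ax)/2,"wid",np.linalg.norm(P[0]+P[3]-P[1]-P[2])/2, "fin",None if fin is None else f(fin,40).round(1))
quad("n0",[(358,148),(400,146),(408,243),(366,246)],10,(389,221))
quad("n1",[(430,160),(472,158),(480,254),(438,258)],10,(460,236))
quad("n2",[(499,151),(543,148),(551,247),(507,250)],10,(530,226))
quad("tray",[(585,97),(702,89),(713,212),(600,220)],14)
quad("housing",[(35,95),(119,93),(120,176),(37,178)],72)
quad("rack",[(146,38),(307,36),(307,172),(146,173)],25)
quad("bar",[(150,146),(300,145),(300,151),(150,152)],21.5)
print("finY",f((177,121),52),f((226,121),52)); print("knob",f((34,86),155)); print("cab",px2w(c,np.array((388,395))/1.5625,0),px2w(c,np.array((20,308))/1.5625,0),px2w(c,np.array((530,275))/1.5625,0))
E
```

```text
[[ 0.00000e+00 -9.46000e-01 -3.25000e-01  8.39680e+01]
 [ 1.00000e+00  1.00000e-03 -1.00000e-03 -7.46000e-01]
 [ 2.00000e-03 -3.25000e-01  9.46000e-01 -1.43781e+02]
 [ 0.00000e+00  0.00000e+00  0.00000e+00  1.00000e+00]]
n0 [482.3 -91.7] yaw 2.3 len 122.7650848224686 wid 52.374390950746125 fin [446.7 -95.7]
n1 [ 465.  -180.4] yaw 1.9 len 121.63606711642784 wid 52.26062375806044 fin [ 425.8 -181.4]
n2 [ 473.1 -267.6] yaw 1.3 len 124.16043073850051 wid 54.66820811775931 fin [ 435.6 -267.2]
tray [ 523.9 -424.6] yaw 2.0 len 155.17217718683727 wid 142.68236809729606 fin None
housing [559.2 281.4] yaw 0.5 len 102.88361550233854 wid 102.12007381975272 fin None
rack [601.2 100.1] yaw -1.4 len 172.61442150852798 wid 201.60182350013213 fin None
bar [545.7 103.5] yaw -1.4 len 7.586192246092907 wid 187.2858950785201 fin None
finY [576.91328254 160.91423572] [575.05595449 100.46117167]
knob [605.22029538 322.60136425]
cab [307.24148372 127.54057289   0.        ] [ 569.32704636 1114.7481957     0.        ] [ 617.47466465 -262.66760855    0.        ]
```

{"name": "servo_tool", "arguments": {
  "moves": [
    {"wz":-0.2,"z":-0.4,"jaw":1},
    {"wz":-0.19},
    {}
  ]
}}

```text
invalid input at $.moves[0]: expected keys x, y, z, wx, wy, wz, jaw
```

{"name": "servo_tool", "arguments": {
  "moves": [
    {"x":0,"y":0,"z":-0.4,"wx":0,"wy":0,"wz":-0.2,"jaw":1},
    {"x":0,"y":0,"z":0,"wx":0,"wy":0,"wz":-0.19,"jaw":1},
    {"x":0,"y":0,"z":0,"wx":0,"wy":0,"wz":0,"jaw":1}
  ]
}}

```text
time_s: 0.62
ee_pos: [137.3, 584.1, 251.3]
tool_rot: [180.0, -0.0, 178.4]
force: [0.5, -0.4, -0.4]
opening: 85.3
finger_force: 0.0
```

```bash
python3 -c "
from h import *
s=manip.get_state();print(s['qpos'].round(1),s['ee_pos'],s['tool_rot'])"
```

```text
[76.8 17.6 -0.6 71.8  0.  78.4] [137.26204155 584.07897085 251.32815741] [ 1.79997263e+02 -6.34840011e-04  1.78414776e+02]
```

{"name": "servo_tool", "arguments": {
  "moves": [
    {"x":-0.94,"y":-0.49,"z":0,"wx":0,"wy":0,"wz":0,"jaw":1},
    {"x":-0.94,"y":-0.49,"z":0,"wx":0,"wy":0,"wz":0,"jaw":1},
    {"x":-0.94,"y":-0.49,"z":0,"wx":0,"wy":0,"wz":0,"jaw":1},
    {"x":-0.94,"y":-0.49,"z":0,"wx":0,"wy":0,"wz":0,"jaw":1},
    {"x":-0.94,"y":-0.49,"z":0,"wx":0,"wy":0,"wz":0,"jaw":1},
    {"x":-0.94,"y":-0.49,"z":0,"wx":0,"wy":0,"wz":0,"jaw":1},
    {"x":-0.94,"y":-0.49,"z":0,"wx":0,"wy":0,"wz":0,"jaw":1},
    {"x":-0.94,"y":-0.49,"z":0,"wx":0,"wy":0,"wz":0,"jaw":1},
    {"x":-0.94,"y":-0.49,"z":0,"wx":0,"wy":0,"wz":0,"jaw":1},
    {"x":0,"y":-0.49,"z":0,"wx":0,"wy":0,"wz":0,"jaw":1},
    {"x":0,"y":0,"z":0,"wx":0,"wy":0,"wz":0,"jaw":1}
  ]
}}

```text
time_s: 2.0
ee_pos: [553.9, 326.1, 250.6]
tool_rot: [-179.9, -0.1, 178.2]
force: [0.1, 0.3, 0.9]
opening: 85.2
finger_force: 0.0
```

```bash
python3 - <<'E'
from h import *
c=snap("wrist","w1.png",s=1.5625)
print(c["fx"],w2px(c,[[603,325,152],[605,100,0],[559.5,281.3,72]])*1.5625)
E
```

```text
316.2216523010722 [[406.06862311 388.32812056]
 [148.2984047  309.60577802]
 [340.00877579 275.46300547]]
```

View pics/w1.png

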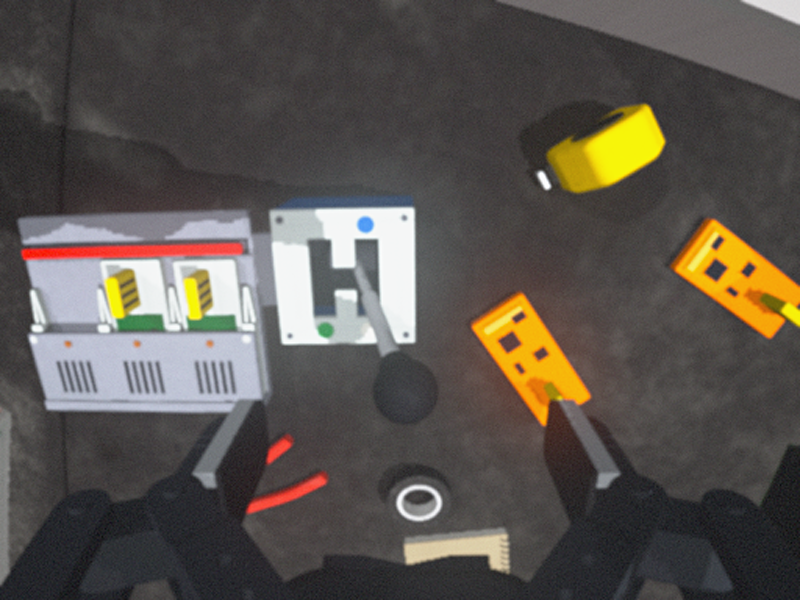

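{"name": "servo_tool", "arguments": {
  "moves": [
    {"x":-0.98,"y":0,"z":0,"wx":0,"wy":0,"wz":0,"jaw":1},
    {"x":0,"y":0,"z":0.4,"wx":0,"wy":0,"wz":0,"jaw":1},
    {"x":0,"y":0,"z":0.96,"wx":0,"wy":0,"wz":0,"jaw":1},
    {"x":0,"y":0,"z":0.96,"wx":0,"wy":0,"wz":0,"jaw":1},
    {"x":0,"y":0,"z":0,"wx":0,"wy":0,"wz":0,"jaw":1},
    {"x":0,"y":0,"z":0,"wx":0,"wy":0,"wz":0,"jaw":-1},
    {"x":0,"y":0,"z":0,"wx":0,"wy":0,"wz":0,"jaw":-1},
    {"x":0,"y":0,"z":0,"wx":0,"wy":0,"wz":0,"jaw":-1},
    {"x":0,"y":0,"z":0,"wx":0,"wy":0,"wz":0,"jaw":-1},
    {"x":0,"y":0,"z":0,"wx":0,"wy":0,"wz":0,"jaw":-1}
  ]
}}

```text
time_s: 3.3
ee_pos: [604.1, 327.3, 137.9]
tool_rot: [179.9, 0.2, 178.5]
force: [0.3, 0.3, 5.6]
opening: 33.2
finger_force: 58.9
```

{"name": "servo_tool", "arguments": {
  "moves": [
    {"x":0,"y":0,"z":0,"wx":0,"wy":0,"wz":0,"jaw":0.2},
    {"x":0,"y":0,"z":0,"wx":0,"wy":0,"wz":0,"jaw":0.2},
    {"x":0,"y":0,"z":0.16,"wx":0,"wy":0,"wz":0,"jaw":0.2},
    {"x":0,"y":0,"z":0,"wx":0,"wy":0,"wz":0,"jaw":0.2},
    {"x":0,"y":0,"z":0,"wx":0,"wy":0,"wz":0,"jaw":-1},
    {"x":0,"y":0,"z":0,"wx":0,"wy":0,"wz":0,"jaw":-1},
    {"x":0,"y":0,"z":0,"wx":0,"wy":0,"wz":0,"jaw":-1},
    {"x":0,"y":0,"z":0,"wx":0,"wy":0,"wz":0,"jaw":-1}
  ]
}}

```text
time_s: 4.3
ee_pos: [602.4, 326.6, 127.2]
tool_rot: [-180.0, -0.0, 178.5]
force: [-0.8, -0.8, -1.8]
opening: 33.0
finger_force: 59.6
```

{"name": "servo_tool", "arguments": {
  "moves": [
    {"x":0.17,"y":0,"z":-0.046,"wx":0,"wy":0,"wz":0,"jaw":-1},
    {"x":0.17,"y":0,"z":-0.034,"wx":0,"wy":0,"wz":0,"jaw":-1},
    {"x":0.17,"y":0,"z":-0.024,"wx":0,"wy":0,"wz":0,"jaw":-1},
    {"x":0.17,"y":0,"z":-0.016,"wx":0,"wy":0,"wz":0,"jaw":-1},
    {"x":0.17,"y":0,"z":-0.004,"wx":0,"wy":0,"wz":0,"jaw":-1},
    {"x":0.17,"y":0,"z":0.004,"wx":0,"wy":0,"wz":0,"jaw":-1},
    {"x":0.17,"y":0,"z":0.016,"wx":0,"wy":0,"wz":0,"jaw":-1},
    {"x":0.17,"y":0,"z":0.024,"wx":0,"wy":0,"wz":0,"jaw":-1},
    {"x":0.17,"y":0,"z":0.034,"wx":0,"wy":0,"wz":0,"jaw":-1},
    {"x":0.18,"y":0,"z":0.046,"wx":0,"wy":0,"wz":0,"jaw":-1},
    {"x":0.02,"y":0,"z":0,"wx":0,"wy":0,"wz":0,"jaw":-1},
    {"x":0,"y":0,"z":0,"wx":0,"wy":0,"wz":0,"jaw":-1}
  ]
}}

```text
time_s: 5.8
ee_pos: [515.4, 329.0, 127.2]
tool_rot: [180.0, -0.1, 178.5]
force: [0.9, -1.0, -0.6]
opening: 33.5
finger_force: 60.3
```

{"name": "servo_tool", "arguments": {
  "moves": [
    {"x":0.06,"y":0,"z":0,"wx":0,"wy":0,"wz":0,"jaw":-1},
    {"x":0,"y":0,"z":0,"wx":0,"wy":0,"wz":0,"jaw":-1}
  ]
}}

```text
time_s: 6.05
ee_pos: [514.1, 328.8, 127.0]
tool_rot: [-180.0, 0.1, 178.5]
force: [7.1, -2.1, -4.8]
opening: 33.4
finger_force: 60.5
```

{"name": "servo_tool", "arguments": {
  "moves": [
    {"x":0,"y":0,"z":0,"wx":0,"wy":0,"wz":0,"jaw":1},
    {"x":0,"y":0,"z":0,"wx":0,"wy":0,"wz":0,"jaw":1},
    {"x":0,"y":0,"z":0,"wx":0,"wy":0,"wz":0,"jaw":1},
    {"x":0,"y":0,"z":-0.9,"wx":0,"wy":0,"wz":0,"jaw":1},
    {"x":0,"y":0,"z":-0.9,"wx":0,"wy":0,"wz":0,"jaw":1},
    {"x":-0.15,"y":-0.8,"z":0,"wx":0,"wy":0,"wz":0,"jaw":1},
    {"x":-0.15,"y":-0.8,"z":0,"wx":0,"wy":0,"wz":0,"jaw":-0.3},
    {"x":-0.15,"y":-0.8,"z":0,"wx":0,"wy":0,"wz":0,"jaw":-0.3},
    {"x":-0.15,"y":-0.96,"z":0,"wx":0,"wy":0,"wz":0,"jaw":-0.3},
    {"x":0,"y":0,"z":0.6,"wx":0,"wy":0,"wz":0,"jaw":-0.3},
    {"x":0,"y":0,"z":0,"wx":0,"wy":0,"wz":0,"jaw":-0.3}
  ]
}}

```text
time_s: 7.42
ee_pos: [536.9, 159.4, 185.6]
tool_rot: [-180.0, -0.2, 178.4]
force: [-0.2, -0.4, -0.1]
opening: 30.0
finger_force: 0.0
```

```bash
python3 - <<'E'
from h import *
c=snap("wrist","w2.png",s=1.5625)
Rr=R.from_euler("z",-1.5,degrees=True).as_matrix()
P=lambda x,y,z:Rr@np.array([x,y,z])+[605,100,0]
print((w2px(c,[P(-30,62,52),P(-30,0,52),P(5,93,31.5),P(5,-93,31.5),P(-50,180,72)])*1.5625).round())
E
```

```text
[[414. 345.]
 [313. 345.]
 [459. 380.]
 [188. 378.]
 [620. 326.]]
```

View pics/w2.png

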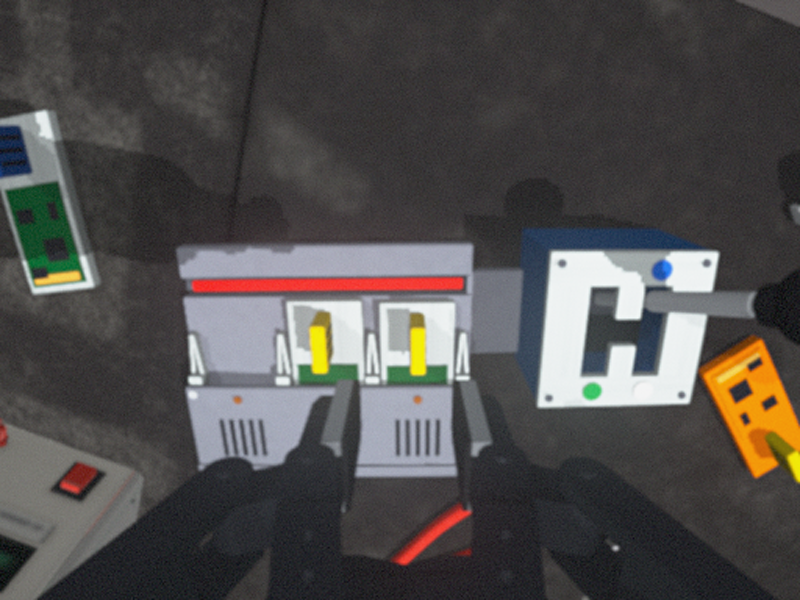

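{"name": "servo_tool", "arguments": {
  "moves": [
    {"x":-0.83,"y":0.115,"z":0,"wx":0,"wy":0,"wz":0,"jaw":-0.3},
    {"x":0,"y":0,"z":0.8,"wx":0,"wy":0,"wz":0,"jaw":-0.3},
    {"x":0,"y":0,"z":0.8,"wx":0,"wy":0,"wz":0,"jaw":-0.3},
    {"x":0,"y":0,"z":0.8,"wx":0,"wy":0,"wz":0,"jaw":-0.3},
    {"x":0,"y":0,"z":0.76,"wx":0,"wy":0,"wz":0,"jaw":-0.3},
    {"x":0,"y":0,"z":0,"wx":0,"wy":0,"wz":0,"jaw":-0.3},
    {"x":0,"y":0,"z":0,"wx":0,"wy":0,"wz":0,"jaw":-1},
    {"x":0,"y":0,"z":0,"wx":0,"wy":0,"wz":0,"jaw":-1},
    {"x":0,"y":0,"z":0,"wx":0,"wy":0,"wz":0,"jaw":-1},
    {"x":0,"y":0,"z":0,"wx":0,"wy":0,"wz":0,"jaw":-1}
  ]
}}

```text
time_s: 8.72
ee_pos: [581.7, 165.7, 31.5]
tool_rot: [179.9, 0.2, 178.5]
force: [-1.4, 1.1, 7.1]
opening: 9.4
finger_force: 39.4
```

{"name": "servo_tool", "arguments": {
  "moves": [
    {"x":0,"y":0,"z":0,"wx":0,"wy":0,"wz":0,"jaw":-1},
    {"x":0,"y":0,"z":0,"wx":0,"wy":0,"wz":0,"jaw":-1}
  ]
}}

```text
time_s: 8.98
ee_pos: [581.8, 165.7, 31.5]
tool_rot: [179.9, 0.2, 178.5]
force: [-1.3, 1.4, 7.1]
opening: 8.6
finger_force: 60.1
```

{"name": "servo_tool", "arguments": {
  "moves": [
    {"x":0.1,"y":0,"z":-0.06,"wx":0,"wy":0,"wz":0,"jaw":-1},
    {"x":0.3,"y":0,"z":0,"wx":0,"wy":0,"wz":0,"jaw":-1},
    {"x":0.3,"y":0,"z":0,"wx":0,"wy":0,"wz":0,"jaw":-1},
    {"x":0,"y":0,"z":0,"wx":0,"wy":0,"wz":0,"jaw":-1}
  ]
}}

```text
time_s: 9.48
ee_pos: [543.0, 165.6, 32.1]
tool_rot: [-180.0, -0.1, 178.5]
force: [-0.1, -0.3, -1.9]
opening: 8.5
finger_force: 59.0
```

{"name": "servo_tool", "arguments": {
  "moves": [
    {"x":0.45,"y":0,"z":0,"wx":0,"wy":0,"wz":0,"jaw":-1},
    {"x":0.45,"y":0,"z":-0.1,"wx":0,"wy":0,"wz":0,"jaw":-1},
    {"x":0,"y":0,"z":-0.8,"wx":0,"wy":0,"wz":0,"jaw":-1},
    {"x":0,"y":0,"z":-0.8,"wx":0,"wy":0,"wz":0,"jaw":-1},
    {"x":0,"y":-0.6,"z":0,"wx":0,"wy":0,"wz":-0.1,"jaw":-1},
    {"x":0,"y":-0.8,"z":0,"wx":0,"wy":0,"wz":0,"jaw":-1},
    {"x":0,"y":-0.8,"z":0,"wx":0,"wy":0,"wz":0,"jaw":-1},
    {"x":0,"y":-0.8,"z":0,"wx":0,"wy":0,"wz":0,"jaw":-1},
    {"x":0,"y":-0.8,"z":0,"wx":0,"wy":0,"wz":0,"jaw":-1},
    {"x":0,"y":-0.8,"z":0,"wx":0,"wy":0,"wz":0,"jaw":-1},
    {"x":0,"y":-0.8,"z":0,"wx":0,"wy":0,"wz":0,"jaw":-1},
    {"x":0,"y":-0.6,"z":0,"wx":0,"wy":0,"wz":0,"jaw":-1}
  ]
}}

```text
time_s: 10.98
ee_pos: [506.5, -134.6, 117.3]
tool_rot: [-180.0, 0.0, -178.6]
force: [0.4, 0.5, -1.7]
opening: 8.6
finger_force: 58.9
```

{"name": "servo_tool", "arguments": {
  "moves": [
    {"x":0.1,"y":-0.86,"z":0,"wx":0,"wy":0,"wz":0,"jaw":-1},
    {"x":0.1,"y":-0.86,"z":0,"wx":0,"wy":0,"wz":0,"jaw":-1},
    {"x":0.1,"y":-0.86,"z":0,"wx":0,"wy":0,"wz":0,"jaw":-1},
    {"x":0.1,"y":-0.86,"z":0,"wx":0,"wy":0,"wz":0,"jaw":-1},
    {"x":0.1,"y":-0.86,"z":0,"wx":0,"wy":0,"wz":0,"jaw":-1},
    {"x":0.05,"y":-0.86,"z":0,"wx":0,"wy":0,"wz":0,"jaw":-1},
    {"x":0,"y":0,"z":0,"wx":0,"wy":0,"wz":0,"jaw":-1},
    {"x":0,"y":0,"z":0,"wx":0,"wy":0,"wz":0,"jaw":-1}
  ]
}}

```text
time_s: 11.98
ee_pos: [485.3, -391.1, 116.9]
tool_rot: [179.9, -0.0, -178.5]
force: [-0.9, -0.1, -1.3]
opening: 8.6
finger_force: 59.1
```

```bash
python3 - <<'E'
from h import *
c=snap("wrist","w3.png",s=1.5625)
Rr=R.from_euler("z",2,degrees=True).as_matrix()
P=lambda x,y,z:Rr@np.array([x,y,z])+[524,-424.6,0]
print((w2px(c,[P(-78,70,14),P(-78,-70,14),P(78,-70,14),P(78,70,14)])*1.5625).round())
E
```

```text
[[476. 225.]
 [201. 228.]
 [238. 479.]
 [466. 480.]]
```

View pics/w3.png

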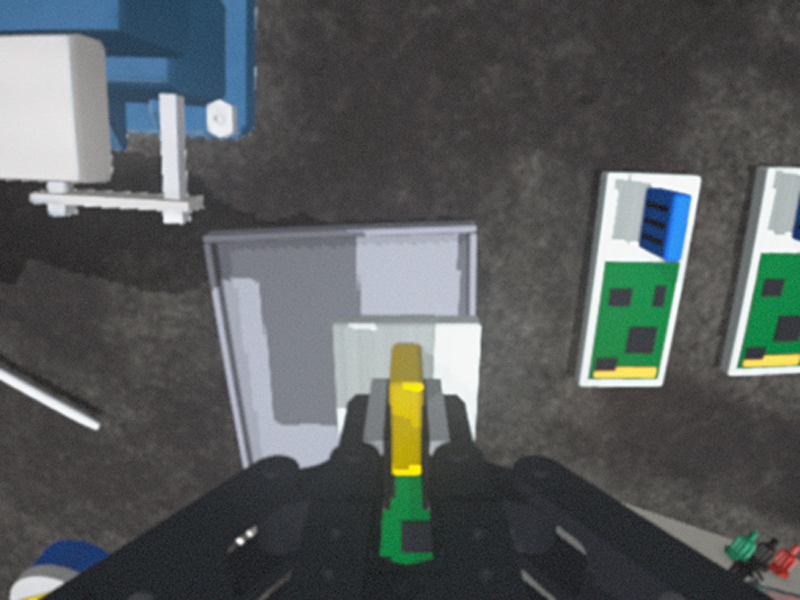

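{"name": "servo_tool", "arguments": {
  "moves": [
    {"x":0,"y":0,"z":0.7,"wx":0,"wy":0,"wz":-0.08,"jaw":-1},
    {"x":0,"y":0,"z":0.7,"wx":0,"wy":0,"wz":0,"jaw":-1},
    {"x":0,"y":0,"z":0.34,"wx":0,"wy":0,"wz":0,"jaw":-1},
    {"x":0,"y":0,"z":0.08,"wx":0,"wy":0,"wz":0,"jaw":-1},
    {"x":0,"y":0,"z":0.02,"wx":0,"wy":0,"wz":0,"jaw":-1},
    {"x":0,"y":0,"z":0,"wx":0,"wy":0,"wz":0,"jaw":-1}
  ]
}}

```text
time_s: 12.78
ee_pos: [486.5, -392.1, 26.6]
tool_rot: [-179.9, 0.1, -176.1]
force: [-0.7, 0.1, -2.2]
opening: 8.9
finger_force: 59.1
```

{"name": "servo_tool", "arguments": {
  "moves": [
    {"x":0,"y":0,"z":0.04,"wx":0,"wy":0,"wz":0,"jaw":-1},
    {"x":0,"y":0,"z":0.04,"wx":0,"wy":0,"wz":0,"jaw":-1},
    {"x":0,"y":0,"z":0,"wx":0,"wy":0,"wz":0,"jaw":-1}
  ]
}}

```text
time_s: 13.15
ee_pos: [486.2, -392.1, 23.5]
tool_rot: [-179.9, 0.1, -176.1]
force: [-4.2, 2.1, 12.1]
opening: 8.6
finger_force: 61.0
```

{"name": "servo_tool", "arguments": {
  "moves": [
    {"x":0,"y":0,"z":0,"wx":0,"wy":0,"wz":0,"jaw":-0.3},
    {"x":0,"y":0,"z":0,"wx":0,"wy":0,"wz":0,"jaw":-0.3},
    {"x":0,"y":0,"z":-0.9,"wx":0,"wy":0,"wz":0,"jaw":-0.3},
    {"x":0,"y":0,"z":-0.95,"wx":0,"wy":0,"wz":0.18,"jaw":-0.3},
    {"x":0,"y":0.9,"z":0,"wx":0,"wy":0,"wz":0,"jaw":-0.3},
    {"x":0,"y":0.99,"z":0,"wx":0,"wy":0,"wz":0,"jaw":-0.3},
    {"x":0,"y":0.99,"z":0,"wx":0,"wy":0,"wz":0,"jaw":-0.3},
    {"x":0,"y":0.99,"z":0,"wx":0,"wy":0,"wz":0,"jaw":-0.3},
    {"x":0,"y":0.99,"z":0,"wx":0,"wy":0,"wz":0,"jaw":-0.3},
    {"x":0,"y":0.99,"z":0,"wx":0,"wy":0,"wz":0,"jaw":-0.3},
    {"x":0,"y":0.99,"z":0,"wx":0,"wy":0,"wz":0,"jaw":-0.3},
    {"x":0,"y":0.99,"z":0,"wx":0,"wy":0,"wz":0,"jaw":-0.3}
  ]
}}

```text
time_s: 14.65
ee_pos: [496.0, 1.4, 113.9]
tool_rot: [180.0, 0.0, 178.5]
force: [0.8, -0.1, 0.3]
opening: 30.1
finger_force: 0.0
```

{"name": "servo_tool", "arguments": {
  "moves": [
    {"x":-0.3,"y":0.99,"z":0,"wx":0,"wy":0,"wz":0,"jaw":-0.3},
    {"x":-0.3,"y":0.9,"z":0,"wx":0,"wy":0,"wz":0,"jaw":-0.3},
    {"x":0,"y":0,"z":0,"wx":0,"wy":0,"wz":0,"jaw":-0.3},
    {"x":0,"y":0,"z":0,"wx":0,"wy":0,"wz":0,"jaw":-0.3}
  ]
}}

```text
time_s: 15.15
ee_pos: [528.0, 93.2, 113.5]
tool_rot: [-180.0, -0.1, 178.5]
force: [0.3, -0.5, 0.2]
opening: 29.9
finger_force: 0.0
```

{"name": "servo_tool", "arguments": {
  "moves": [
    {"x":-1,"y":0.23,"z":0,"wx":0,"wy":0,"wz":0,"jaw":-0.3},
    {"x":0,"y":0,"z":0.5,"wx":0,"wy":0,"wz":0,"jaw":-0.3},
    {"x":0,"y":0,"z":0.8,"wx":0,"wy":0,"wz":0,"jaw":-0.3},
    {"x":0,"y":0,"z":0.37,"wx":0,"wy":0,"wz":0,"jaw":-0.3},
    {"x":0,"y":0,"z":0,"wx":0,"wy":0,"wz":0,"jaw":-0.3},
    {"x":0,"y":0,"z":0,"wx":0,"wy":0,"wz":0,"jaw":-1},
    {"x":0,"y":0,"z":0,"wx":0,"wy":0,"wz":0,"jaw":-1},
    {"x":0,"y":0,"z":0,"wx":0,"wy":0,"wz":0,"jaw":-1},
    {"x":0,"y":0,"z":0,"wx":0,"wy":0,"wz":0,"jaw":-1},
    {"x":0,"y":0,"z":0,"wx":0,"wy":0,"wz":0,"jaw":-1}
  ]
}}

```text
time_s: 16.4
ee_pos: [579.6, 103.5, 31.5]
tool_rot: [-180.0, 0.1, 178.5]
force: [-1.5, -2.5, 6.7]
opening: 8.7
finger_force: 60.9
```

{"name": "servo_tool", "arguments": {
  "moves": [
    {"x":0.1,"y":0,"z":-0.06,"wx":0,"wy":0,"wz":0,"jaw":-1},
    {"x":0.3,"y":0,"z":0,"wx":0,"wy":0,"wz":0,"jaw":-1},
    {"x":0.3,"y":0,"z":0,"wx":0,"wy":0,"wz":0,"jaw":-1},
    {"x":0.45,"y":0,"z":0,"wx":0,"wy":0,"wz":0,"jaw":-1},
    {"x":0.45,"y":0,"z":-0.1,"wx":0,"wy":0,"wz":0,"jaw":-1},
    {"x":0,"y":0,"z":-0.8,"wx":0,"wy":0,"wz":0,"jaw":-1},
    {"x":0,"y":0,"z":-0.8,"wx":0,"wy":0,"wz":-0.18,"jaw":-1},
    {"x":0,"y":-0.7,"z":0,"wx":0,"wy":0,"wz":0,"jaw":-1},
    {"x":0,"y":-0.9,"z":0,"wx":0,"wy":0,"wz":0,"jaw":-1},
    {"x":0,"y":-0.9,"z":0,"wx":0,"wy":0,"wz":0,"jaw":-1},
    {"x":0,"y":-0.9,"z":0,"wx":0,"wy":0,"wz":0,"jaw":-1},
    {"x":0,"y":0,"z":0,"wx":0,"wy":0,"wz":0,"jaw":-1}
  ]
}}

```text
time_s: 17.9
ee_pos: [509.2, -65.9, 118.0]
tool_rot: [-180.0, -0.0, -176.4]
force: [-0.6, 0.5, -1.9]
opening: 8.9
finger_force: 59.7
```

{"name": "servo_tool", "arguments": {
  "moves": [
    {"x":0.115,"y":-0.97,"z":0,"wx":0,"wy":0,"wz":0,"jaw":-1},
    {"x":0.115,"y":-0.97,"z":0,"wx":0,"wy":0,"wz":0,"jaw":-1},
    {"x":0.115,"y":-0.97,"z":0,"wx":0,"wy":0,"wz":0,"jaw":-1},
    {"x":0.115,"y":-0.97,"z":0,"wx":0,"wy":0,"wz":0,"jaw":-1},
    {"x":0.115,"y":-0.97,"z":0,"wx":0,"wy":0,"wz":0,"jaw":-1},
    {"x":0.115,"y":-0.97,"z":0,"wx":0,"wy":0,"wz":0,"jaw":-1},
    {"x":0.115,"y":-0.97,"z":0,"wx":0,"wy":0,"wz":0,"jaw":-1},
    {"x":0.115,"y":-0.97,"z":0,"wx":0,"wy":0,"wz":0,"jaw":-1},
    {"x":0,"y":-0.06,"z":0,"wx":0,"wy":0,"wz":0,"jaw":-1},
    {"x":0,"y":0,"z":0.7,"wx":0,"wy":0,"wz":0,"jaw":-1},
    {"x":0,"y":0,"z":0.4,"wx":0,"wy":0,"wz":0,"jaw":-1},
    {"x":0,"y":0,"z":0,"wx":0,"wy":0,"wz":0,"jaw":-1}
  ]
}}

```text
time_s: 19.4
ee_pos: [489.6, -453.6, 61.1]
tool_rot: [179.8, -0.2, -176.0]
force: [-0.1, 0.0, -1.5]
opening: 8.5
finger_force: 59.9
```

{"name": "servo_tool", "arguments": {
  "moves": [
    {"x":0,"y":-0.08,"z":0,"wx":0,"wy":0,"wz":0,"jaw":-1},
    {"x":0,"y":0,"z":0,"wx":0,"wy":0,"wz":0,"jaw":-1},
    {"x":0,"y":0,"z":0.6,"wx":0,"wy":0,"wz":0,"jaw":-1},
    {"x":0,"y":0,"z":0.1,"wx":0,"wy":0,"wz":0,"jaw":-1},
    {"x":0,"y":0,"z":0.02,"wx":0,"wy":0,"wz":0,"jaw":-1},
    {"x":0,"y":0,"z":0,"wx":0,"wy":0,"wz":0,"jaw":-1}
  ]
}}

```text
time_s: 20.15
ee_pos: [491.7, -461.5, 28.4]
tool_rot: [-179.9, 0.1, -176.1]
force: [-0.9, 0.3, -2.2]
opening: 8.7
finger_force: 59.9
```

{"name": "servo_tool", "arguments": {
  "moves": [
    {"x":0,"y":0.04,"z":0.04,"wx":0,"wy":0,"wz":0,"jaw":-1},
    {"x":0,"y":0,"z":0.04,"wx":0,"wy":0,"wz":0,"jaw":-1},
    {"x":0,"y":0,"z":0,"wx":0,"wy":0,"wz":0,"jaw":-1}
  ]
}}

```text
time_s: 20.52
ee_pos: [491.2, -459.1, 23.6]
tool_rot: [-180.0, 0.0, -176.1]
force: [1.3, 0.3, -1.3]
opening: 8.4
finger_force: 60.2
```

{"name": "servo_tool", "arguments": {
  "moves": [
    {"x":0,"y":0,"z":0.03,"wx":0,"wy":0,"wz":0,"jaw":-1},
    {"x":0,"y":0,"z":0.0,"wx":0,"wy":0,"wz":0,"jaw":-1},
    {"x":0,"y":0,"z":0,"wx":0,"wy":0,"wz":0,"jaw":-0.3},
    {"x":0,"y":0,"z":0,"wx":0,"wy":0,"wz":0,"jaw":-0.3},
    {"x":0,"y":0,"z":0,"wx":0,"wy":0,"wz":0,"jaw":-0.3},
    {"x":0,"y":0,"z":-0.8,"wx":0,"wy":0,"wz":0,"jaw":-0.3},
    {"x":0,"y":0,"z":-0.9,"wx":0,"wy":0,"wz":0,"jaw":-0.3},
    {"x":0.2,"y":0.8,"z":-0.9,"wx":0,"wy":0,"wz":0,"jaw":-0.3},
    {"x":0.3,"y":0.9,"z":-0.9,"wx":0,"wy":0,"wz":0.1,"jaw":-0.3},
    {"x":0.3,"y":0.9,"z":0,"wx":0,"wy":0,"wz":0,"jaw":-0.3},
    {"x":0.3,"y":0.9,"z":0,"wx":0,"wy":0,"wz":0,"jaw":-0.3},
    {"x":0,"y":0,"z":0,"wx":0,"wy":0,"wz":0,"jaw":-0.3}
  ]
}}

```text
time_s: 22.02
ee_pos: [428.3, -285.6, 195.0]
tool_rot: [179.9, -0.0, -179.0]
force: [0.1, 0.0, -0.0]
opening: 30.3
finger_force: 0.0
```

```bash
python3 - <<'E'
from h import *
c=snap("wrist","w4.png",s=1.5625)
print((w2px(c,[[435.6,-267.2,40],[425.8,-181.4,40],[446.7,-95.7,40]])*1.5625).round(), manip.get_state()["ee_pos"],manip.get_state()["tool_rot"])
E
```

```text
[[439. 284.]
 [575. 272.]
 [696. 305.]] [ 429.45218515 -287.31597498  195.15568584] [-1.79978457e+02  1.62522016e-02 -1.79034929e+02]
```

View pics/w4.png

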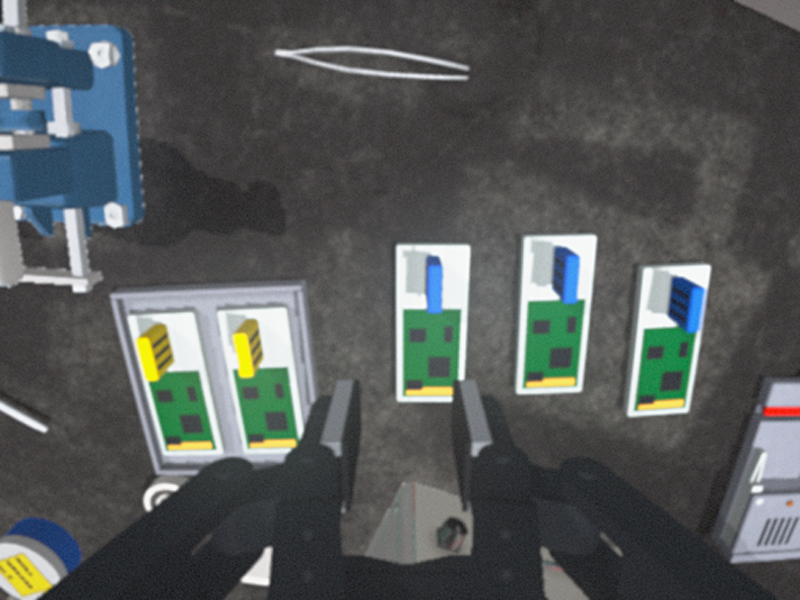

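```bash
cat >> h.py <<'E'
def quad(c,q,z):
    # q in 1.5625-scaled px: nearR, nearL, farL, farR (wrist view: left-top, right-top, right-bottom, left-bottom)
    P=np.array([px2w(c,np.array(u)/1.5625,z)[:2] for u in q])
    ax=P[2]+P[3]-P[0]-P[1]; y=np.arctan2(ax[1],ax[0]); o=P.mean(0)
    print("o",o.round(1),"yaw",np.degrees(y).round(1),"len",(np.linalg.norm(ax)/2).round(1),"wid",(np.linalg.norm(P[1]+P[2]-P[0]-P[3])/2).round(1),"fin",(o-38*np.array([np.cos(y),np.sin(y)])).round(1))
E
python3 - <<'E'
from h import *
c=viewer.read_camera("wrist")
quad(c,[(397,244),(470,244),(465,401),(397,401)],10)
quad(c,[(522,235),(597,235),(581,391),(517,394)],10)
quad(c,[(640,265),(711,264),(688,411),(628,414)],10)
E
```

```text
o [ 477.4 -269.9] yaw 1.1 len 121.0 wid 50.6 fin [ 439.4 -270.6]
o [ 469.3 -182.3] yaw 3.0 len 120.9 wid 50.5 fin [ 431.3 -184.3]
o [487.4 -94.2] yaw 4.9 len 120.2 wid 51.2 fin [449.6 -97.4]
```

{"name": "servo_tool", "arguments": {
  "moves": [
    {"x":-0.21,"y":0.32,"z":0.3,"wx":0,"wy":0,"wz":0,"jaw":-0.3},
    {"x":0,"y":0,"z":0.9,"wx":0,"wy":0,"wz":0,"jaw":-0.3},
    {"x":0,"y":0,"z":0.9,"wx":0,"wy":0,"wz":0,"jaw":-0.3},
    {"x":0,"y":0,"z":0.9,"wx":0,"wy":0,"wz":0,"jaw":-0.3},
    {"x":0,"y":0,"z":0.48,"wx":0,"wy":0,"wz":0,"jaw":-0.3},
    {"x":0,"y":0,"z":0,"wx":0,"wy":0,"wz":0,"jaw":-0.3},
    {"x":0,"y":0,"z":0,"wx":0,"wy":0,"wz":0,"jaw":-1},
    {"x":0,"y":0,"z":0,"wx":0,"wy":0,"wz":0,"jaw":-1},
    {"x":0,"y":0,"z":0,"wx":0,"wy":0,"wz":0,"jaw":-1},
    {"x":0,"y":0,"z":0,"wx":0,"wy":0,"wz":0,"jaw":-1},
    {"x":0,"y":0,"z":0,"wx":0,"wy":0,"wz":0,"jaw":-1}
  ]
}}

```text
time_s: 23.5
ee_pos: [440.3, -272.3, 21.3]
tool_rot: [-180.0, 0.0, -179.1]
force: [0.7, 1.7, 0.7]
opening: 8.7
finger_force: 61.8
```

{"name": "servo_tool", "arguments": {
  "moves": [
    {"x":0,"y":0,"z":-0.6,"wx":0,"wy":0,"wz":0,"jaw":-1},
    {"x":0,"y":0,"z":-0.9,"wx":0,"wy":0,"wz":0.083,"jaw":-1},
    {"x":-0.054,"y":0.7,"z":0,"wx":0,"wy":0,"wz":0,"jaw":-1},
    {"x":-0.054,"y":0.9,"z":0,"wx":0,"wy":0,"wz":0,"jaw":-1},
    {"x":-0.054,"y":0.9,"z":0,"wx":0,"wy":0,"wz":0,"jaw":-1},
    {"x":-0.054,"y":0.9,"z":0,"wx":0,"wy":0,"wz":0,"jaw":-1},
    {"x":-0.054,"y":0.9,"z":0,"wx":0,"wy":0,"wz":0,"jaw":-1},
    {"x":-0.054,"y":0.9,"z":0,"wx":0,"wy":0,"wz":0,"jaw":-1},
    {"x":-0.054,"y":0.9,"z":0,"wx":0,"wy":0,"wz":0,"jaw":-1},
    {"x":0,"y":0.23,"z":0,"wx":0,"wy":0,"wz":0,"jaw":-1},
    {"x":0,"y":0,"z":0,"wx":0,"wy":0,"wz":0,"jaw":-1},
    {"x":0,"y":0,"z":0,"wx":0,"wy":0,"wz":0,"jaw":-1}
  ]
}}

```text
time_s: 25.0
ee_pos: [467.6, 42.8, 95.7]
tool_rot: [-180.0, -0.0, 178.3]
force: [0.2, 0.6, -2.5]
opening: 8.5
finger_force: 61.3
```

```bash
python3 - <<'E'
from h import *
c=snap("wrist","w5.png",s=1.5625)
s=manip.get_state(); print(s["ee_pos"],s["tool_rot"])
Rr=R.from_euler("z",-1.5,degrees=True).as_matrix()
P=lambda x,y,z:Rr@np.array([x,y,z])+[607,101,0]
print((w2px(c,[P(5,93,31.5),P(5,-93,31.5),P(5,-31,25),P(-89,-93,12),P(-89,93,12)])*1.5625).round())
E
```

```text
[467.60587024  42.65283045  95.75498366] [-1.79974152e+02 -1.64031706e-02  1.78303044e+02]
[[676. 556.]
 [353. 564.]
 [462. 555.]
 [349. 401.]
 [694. 397.]]
```

View pics/w5.png

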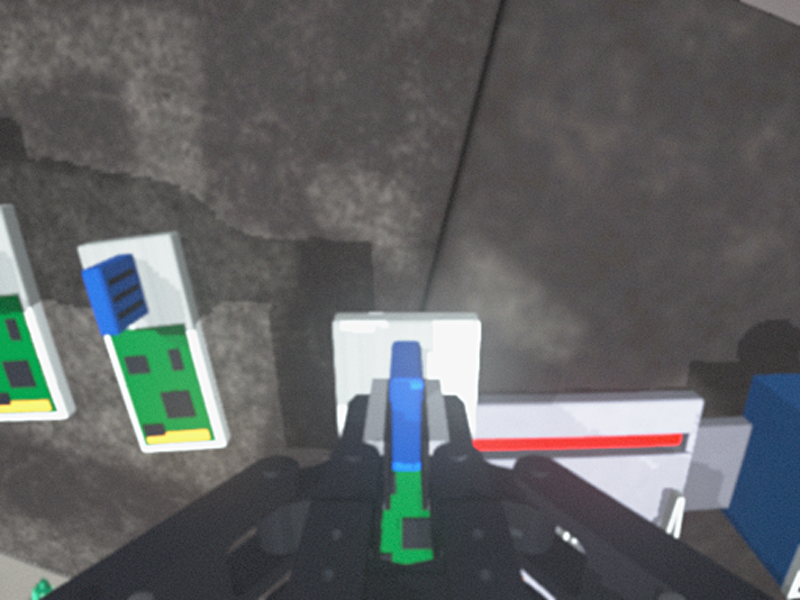

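{"name": "servo_tool", "arguments": {
  "moves": [
    {"x":0,"y":0,"z":0.7,"wx":0,"wy":0,"wz":0,"jaw":-1},
    {"x":0,"y":0,"z":0.4,"wx":0,"wy":0,"wz":0,"jaw":-1},
    {"x":0,"y":0,"z":0.1,"wx":0,"wy":0,"wz":0,"jaw":-1},
    {"x":0,"y":0,"z":0,"wx":0,"wy":0,"wz":0,"jaw":-1},
    {"x":0,"y":0,"z":0,"wx":0,"wy":0,"wz":0,"jaw":-1}
  ]
}}

```text
time_s: 25.68
ee_pos: [468.7, 43.5, 36.7]
tool_rot: [180.0, 0.1, 178.4]
force: [0.4, -0.1, -2.9]
opening: 8.5
finger_force: 61.2
```

{"name": "servo_tool", "arguments": {
  "moves": [
    {"x":0,"y":0,"z":0.04,"wx":0,"wy":0,"wz":0,"jaw":-1},
    {"x":-0.2,"y":0,"z":0,"wx":0,"wy":0,"wz":0,"jaw":-1},
    {"x":-0.2,"y":0,"z":0,"wx":0,"wy":0,"wz":0,"jaw":-1},
    {"x":-0.2,"y":0,"z":0,"wx":0,"wy":0,"wz":0,"jaw":-1},
    {"x":0,"y":0,"z":0,"wx":0,"wy":0,"wz":0,"jaw":-1}
  ]
}}

```text
time_s: 26.3
ee_pos: [499.2, 42.9, 33.9]
tool_rot: [180.0, 0.1, 178.4]
force: [-0.1, 0.6, -2.7]
opening: 8.6
finger_force: 61.2
```

Nose is in the guides, no contact. Continue to past the cover edge.

{"name": "servo_tool", "arguments": {
  "moves": [
    {"x":-0.2,"y":0,"z":0,"wx":0,"wy":0,"wz":0,"jaw":-1},
    {"x":-0.2,"y":0,"z":0,"wx":0,"wy":0,"wz":0,"jaw":-1},
    {"x":-0.2,"y":0,"z":0,"wx":0,"wy":0,"wz":0,"jaw":-1},
    {"x":0,"y":0,"z":0,"wx":0,"wy":0,"wz":0,"jaw":-1}
  ]
}}

```text
time_s: 26.8
ee_pos: [529.0, 42.0, 33.9]
tool_rot: [180.0, 0.1, 178.4]
force: [0.9, -0.2, -2.9]
opening: 8.6
finger_force: 61.3
```

{"name": "servo_tool", "arguments": {
  "moves": [
    {"x":-0.2,"y":0,"z":0,"wx":0,"wy":0,"wz":0,"jaw":-1},
    {"x":-0.2,"y":0,"z":0,"wx":0,"wy":0,"wz":0,"jaw":-1},
    {"x":-0.2,"y":0,"z":0,"wx":0,"wy":0,"wz":0,"jaw":-1},
    {"x":-0.2,"y":0,"z":0,"wx":0,"wy":0,"wz":0,"jaw":-1},
    {"x":0,"y":0,"z":0,"wx":0,"wy":0,"wz":0,"jaw":-1}
  ]
}}

```text
time_s: 27.42
ee_pos: [568.8, 40.9, 33.8]
tool_rot: [180.0, 0.0, 178.4]
force: [-0.7, -0.6, -2.0]
opening: 8.6
finger_force: 61.3
```

{"name": "servo_tool", "arguments": {
  "moves": [
    {"x":-0.08,"y":0,"z":0,"wx":0,"wy":0,"wz":0,"jaw":-1},
    {"x":-0.08,"y":0,"z":0,"wx":0,"wy":0,"wz":0,"jaw":-1},
    {"x":0,"y":0,"z":0,"wx":0,"wy":0,"wz":0,"jaw":-1}
  ]
}}

```text
time_s: 27.8
ee_pos: [576.1, 40.7, 33.9]
tool_rot: [180.0, 0.0, 178.4]
force: [0.3, 0.5, -3.5]
opening: 8.8
finger_force: 61.3
```

{"name": "servo_tool", "arguments": {
  "moves": [
    {"x":-0.05,"y":0,"z":0,"wx":0,"wy":0,"wz":0,"jaw":-1},
    {"x":0,"y":0,"z":0,"wx":0,"wy":0,"wz":0,"jaw":-1}
  ]
}}

```text
time_s: 28.05
ee_pos: [578.4, 40.6, 33.9]
tool_rot: [180.0, 0.0, 178.4]
force: [0.5, -0.4, -3.2]
opening: 8.5
finger_force: 61.3
```

{"name": "servo_tool", "arguments": {
  "moves": [
    {"x":-0.05,"y":0,"z":0,"wx":0,"wy":0,"wz":0,"jaw":-1},
    {"x":0,"y":0,"z":0,"wx":0,"wy":0,"wz":0,"jaw":-1}
  ]
}}

```text
time_s: 28.3
ee_pos: [579.7, 40.5, 33.5]
tool_rot: [-180.0, -0.1, 178.4]
force: [-3.6, -0.2, -1.4]
opening: 8.6
finger_force: 61.5
```

{"name": "servo_tool", "arguments": {
  "moves": [
    {"x":-0.05,"y":0,"z":0,"wx":0,"wy":0,"wz":0,"jaw":-1},
    {"x":0,"y":0,"z":0,"wx":0,"wy":0,"wz":0,"jaw":-1}
  ]
}}

```text
time_s: 28.55
ee_pos: [579.7, 40.4, 33.3]
tool_rot: [-180.0, -0.3, 178.4]
force: [-11.1, -1.5, 5.6]
opening: 8.7
finger_force: 62.4
```

{"name": "servo_tool", "arguments": {
  "moves": [
    {"x":0,"y":0,"z":0.03,"wx":0,"wy":0,"wz":0,"jaw":-1},
    {"x":0,"y":0,"z":0,"wx":0,"wy":0,"wz":0,"jaw":-1}
  ]
}}

```text
time_s: 28.8
ee_pos: [579.8, 40.4, 33.3]
tool_rot: [-180.0, -0.3, 178.4]
force: [-16.0, -0.9, 17.5]
opening: 8.4
finger_force: 64.2
```

{"name": "servo_tool", "arguments": {
  "moves": [
    {"x":0,"y":0,"z":0,"wx":0,"wy":0,"wz":0,"jaw":-0.3},
    {"x":0,"y":0,"z":0,"wx":0,"wy":0,"wz":0,"jaw":-0.3},
    {"x":0,"y":0,"z":0,"wx":0,"wy":0,"wz":0,"jaw":-0.3},
    {"x":0,"y":0,"z":-0.7,"wx":0,"wy":0,"wz":0,"jaw":-0.3},
    {"x":0,"y":0,"z":-0.9,"wx":0,"wy":0,"wz":0,"jaw":-0.3},
    {"x":0.9,"y":-0.5,"z":-0.9,"wx":0,"wy":0,"wz":-0.1,"jaw":-0.3},
    {"x":0.9,"y":-0.9,"z":-0.5,"wx":0,"wy":0,"wz":-0.07,"jaw":-0.3},
    {"x":0.7,"y":-0.9,"z":0,"wx":0,"wy":0,"wz":0,"jaw":-0.3},
    {"x":0.7,"y":-0.7,"z":0,"wx":0,"wy":0,"wz":0,"jaw":-0.3},
    {"x":0,"y":0,"z":0,"wx":0,"wy":0,"wz":0,"jaw":-0.3},
    {"x":0,"y":0,"z":0,"wx":0,"wy":0,"wz":0,"jaw":-0.3}
  ]
}}

```text
time_s: 30.18
ee_pos: [437.1, -107.5, 176.6]
tool_rot: [180.0, 0.1, -176.5]
force: [-0.2, -0.3, 0.1]
opening: 30.0
finger_force: 0.0
```

```bash
python3 - <<'E'
from h import *
c=snap("wrist","w6.png",s=1.5625)
s=manip.get_state(); print(s["ee_pos"],s["tool_rot"])
E
```

```text
[ 437.30947692 -107.14545028  176.48118783] [ 1.79996305e+02  6.24746592e-02 -1.76489149e+02]
```

View pics/w6.png

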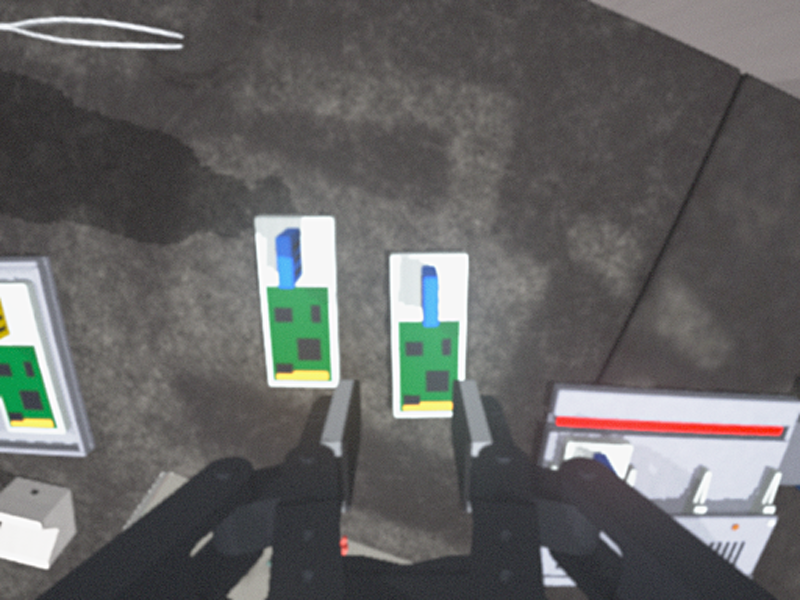

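```bash
python3 - <<'E'
from h import *
c=viewer.read_camera("wrist")
quad(c,[(390,254),(468,253),(463,414),(394,417)],10)
quad(c,[(255,217),(335,216),(338,385),(270,387)],10)
E
```

```text
o [485.5 -89.2] yaw 4.3 len 119.9 wid 50.1 fin [447.6 -92.1]
o [ 467.  -177.4] yaw 2.4 len 120.1 wid 49.9 fin [ 429. -179.]
```

{"name": "servo_tool", "arguments": {
  "moves": [
    {"x":-0.23,"y":0.29,"z":0.3,"wx":0,"wy":0,"wz":-0.025,"jaw":-0.3},
    {"x":0,"y":0,"z":0.9,"wx":0,"wy":0,"wz":0,"jaw":-0.3},
    {"x":0,"y":0,"z":0.9,"wx":0,"wy":0,"wz":0,"jaw":-0.3},
    {"x":0,"y":0,"z":0.9,"wx":0,"wy":0,"wz":0,"jaw":-0.3},
    {"x":0,"y":0,"z":0.12,"wx":0,"wy":0,"wz":0,"jaw":-0.3},
    {"x":0,"y":0,"z":0,"wx":0,"wy":0,"wz":0,"jaw":-0.3},
    {"x":0,"y":0,"z":0,"wx":0,"wy":0,"wz":0,"jaw":-1},
    {"x":0,"y":0,"z":0,"wx":0,"wy":0,"wz":0,"jaw":-1},
    {"x":0,"y":0,"z":0,"wx":0,"wy":0,"wz":0,"jaw":-1},
    {"x":0,"y":0,"z":0,"wx":0,"wy":0,"wz":0,"jaw":-1},
    {"x":0,"y":0,"z":0,"wx":0,"wy":0,"wz":0,"jaw":-1}
  ]
}}

```text
time_s: 31.65
ee_pos: [448.9, -92.4, 22.2]
tool_rot: [-180.0, 0.2, -175.8]
force: [-0.1, 1.2, 6.1]
opening: 9.1
finger_force: 60.0
```

{"name": "servo_tool", "arguments": {
  "moves": [
    {"x":0,"y":0,"z":-0.6,"wx":0,"wy":0,"wz":0,"jaw":-1},
    {"x":0,"y":0,"z":-0.9,"wx":0,"wy":0,"wz":0.193,"jaw":-1},
    {"x":-0.05,"y":0.7,"z":0,"wx":0,"wy":0,"wz":0,"jaw":-1},
    {"x":-0.05,"y":0.9,"z":0,"wx":0,"wy":0,"wz":0,"jaw":-1},
    {"x":-0.05,"y":0.9,"z":0,"wx":0,"wy":0,"wz":0,"jaw":-1},
    {"x":-0.05,"y":0.9,"z":0,"wx":0,"wy":0,"wz":0,"jaw":-1},
    {"x":-0.05,"y":0.9,"z":0,"wx":0,"wy":0,"wz":0,"jaw":-1},
    {"x":-0.05,"y":0.9,"z":0,"wx":0,"wy":0,"wz":0,"jaw":-1},
    {"x":0,"y":0,"z":0,"wx":0,"wy":0,"wz":0,"jaw":-1},
    {"x":0,"y":0,"z":0,"wx":0,"wy":0,"wz":0,"jaw":-1}
  ]
}}

```text
time_s: 32.9
ee_pos: [468.7, 166.9, 95.6]
tool_rot: [-180.0, 0.0, 178.5]
force: [-0.7, -0.4, -2.2]
opening: 8.5
finger_force: 59.2
```

{"name": "servo_tool", "arguments": {
  "moves": [
    {"x":0,"y":0,"z":0.7,"wx":0,"wy":0,"wz":0,"jaw":-1},
    {"x":0,"y":0,"z":0.4,"wx":0,"wy":0,"wz":0,"jaw":-1},
    {"x":0,"y":0,"z":0.1,"wx":0,"wy":0,"wz":0,"jaw":-1},
    {"x":-0.2,"y":0,"z":0,"wx":0,"wy":0,"wz":0,"jaw":-1},
    {"x":-0.2,"y":0,"z":0,"wx":0,"wy":0,"wz":0,"jaw":-1},
    {"x":-0.1,"y":0,"z":0,"wx":0,"wy":0,"wz":0,"jaw":-1},
    {"x":0,"y":0,"z":0,"wx":0,"wy":0,"wz":0,"jaw":-1},
    {"x":0,"y":0,"z":0,"wx":0,"wy":0,"wz":0,"jaw":-1}
  ]
}}

```text
time_s: 33.9
ee_pos: [493.7, 166.5, 35.3]
tool_rot: [-180.0, -0.0, 178.4]
force: [0.6, 0.4, -2.9]
opening: 8.3
finger_force: 59.2
```

{"name": "servo_tool", "arguments": {
  "moves": [
    {"x":-0.2,"y":0,"z":0,"wx":0,"wy":0,"wz":0,"jaw":-1},
    {"x":-0.2,"y":0,"z":0,"wx":0,"wy":0,"wz":0,"jaw":-1},
    {"x":-0.2,"y":0,"z":0,"wx":0,"wy":0,"wz":0,"jaw":-1},
    {"x":-0.1,"y":0,"z":0,"wx":0,"wy":0,"wz":0,"jaw":-1},
    {"x":0,"y":0,"z":0,"wx":0,"wy":0,"wz":0,"jaw":-1}
  ]
}}

```text
time_s: 34.52
ee_pos: [529.4, 165.6, 35.2]
tool_rot: [180.0, -0.0, 178.4]
force: [0.3, 1.0, -2.2]
opening: 8.8
finger_force: 59.2
```

{"name": "servo_tool", "arguments": {
  "moves": [
    {"x":-0.2,"y":0,"z":0,"wx":0,"wy":0,"wz":0,"jaw":-1},
    {"x":-0.2,"y":0,"z":0,"wx":0,"wy":0,"wz":0,"jaw":-1},
    {"x":-0.2,"y":0,"z":0,"wx":0,"wy":0,"wz":0,"jaw":-1},
    {"x":-0.2,"y":0,"z":0,"wx":0,"wy":0,"wz":0,"jaw":-1},
    {"x":-0.1,"y":0,"z":0,"wx":0,"wy":0,"wz":0,"jaw":-1},
    {"x":0,"y":0,"z":0,"wx":0,"wy":0,"wz":0,"jaw":-1}
  ]
}}

```text
time_s: 35.28
ee_pos: [574.5, 164.4, 35.3]
tool_rot: [180.0, 0.0, 178.4]
force: [0.4, 0.8, -1.7]
opening: 8.8
finger_force: 59.2
```

{"name": "servo_tool", "arguments": {
  "moves": [
    {"x":-0.06,"y":0,"z":0,"wx":0,"wy":0,"wz":0,"jaw":-1},
    {"x":-0.06,"y":0,"z":0,"wx":0,"wy":0,"wz":0,"jaw":-1},
    {"x":0,"y":0,"z":0,"wx":0,"wy":0,"wz":0,"jaw":-1}
  ]
}}

```text
time_s: 35.65
ee_pos: [580.2, 164.3, 35.3]
tool_rot: [180.0, 0.0, 178.4]
force: [1.1, 1.1, -3.5]
opening: 8.5
finger_force: 59.1
```

{"name": "servo_tool", "arguments": {
  "moves": [
    {"x":-0.05,"y":0,"z":0,"wx":0,"wy":0,"wz":0,"jaw":-1},
    {"x":0,"y":0,"z":0,"wx":0,"wy":0,"wz":0,"jaw":-1}
  ]
}}

```text
time_s: 35.9
ee_pos: [580.3, 164.0, 34.8]
tool_rot: [-180.0, -0.2, 178.5]
force: [-5.4, 0.6, 0.5]
opening: 8.4
finger_force: 59.6
```

{"name": "servo_tool", "arguments": {
  "moves": [
    {"x":-0.05,"y":0,"z":0,"wx":0,"wy":0,"wz":0,"jaw":-1},
    {"x":0,"y":0,"z":0,"wx":0,"wy":0,"wz":0,"jaw":-1}
  ]
}}

```text
time_s: 36.15
ee_pos: [580.3, 163.9, 34.4]
tool_rot: [-180.0, -0.5, 178.5]
force: [-12.8, 1.2, 5.0]
opening: 8.7
finger_force: 60.3
```

{"name": "servo_tool", "arguments": {
  "moves": [
    {"x":0,"y":0,"z":0.02,"wx":0,"wy":0,"wz":0,"jaw":-1},
    {"x":0,"y":0,"z":0,"wx":0,"wy":0,"wz":0,"jaw":-0.3},
    {"x":0,"y":0,"z":0,"wx":0,"wy":0,"wz":0,"jaw":-0.3},
    {"x":0,"y":0,"z":0,"wx":0,"wy":0,"wz":0,"jaw":-0.3},
    {"x":0,"y":0,"z":-0.7,"wx":0,"wy":0,"wz":0,"jaw":-0.3},
    {"x":0,"y":0,"z":-0.9,"wx":0,"wy":0,"wz":-0.133,"jaw":-0.3},
    {"x":0.7,"y":-0.7,"z":-0.8,"wx":0,"wy":0,"wz":0,"jaw":-0.3},
    {"x":0.7,"y":-0.7,"z":0,"wx":0,"wy":0,"wz":0,"jaw":-0.3},
    {"x":0.5,"y":-0.85,"z":0,"wx":0,"wy":0,"wz":0,"jaw":-0.3},
    {"x":0.5,"y":-0.9,"z":0,"wx":0,"wy":0,"wz":0,"jaw":-0.3},
    {"x":0.5,"y":-0.9,"z":0,"wx":0,"wy":0,"wz":0,"jaw":-0.3},
    {"x":0.4,"y":-0.9,"z":0,"wx":0,"wy":0,"wz":0,"jaw":-0.3}
  ]
}}

```text
time_s: 37.65
ee_pos: [430.6, -91.0, 154.0]
tool_rot: [-180.0, 0.1, -177.6]
force: [0.1, -1.1, -0.1]
opening: 30.2
finger_force: 0.0
```

{"name": "servo_tool", "arguments": {
  "moves": [
    {"x":0,"y":-0.87,"z":0,"wx":0,"wy":0,"wz":0,"jaw":-0.3},
    {"x":0,"y":-0.87,"z":0,"wx":0,"wy":0,"wz":0,"jaw":-0.3},
    {"x":0,"y":0,"z":0,"wx":0,"wy":0,"wz":0,"jaw":-0.3},
    {"x":0,"y":0,"z":0,"wx":0,"wy":0,"wz":0,"jaw":-0.3}
  ]
}}

```text
time_s: 38.15
ee_pos: [434.8, -176.3, 153.5]
tool_rot: [180.0, -0.0, -177.6]
force: [-0.1, -0.1, 0.3]
opening: 30.1
finger_force: 0.0
```

```bash
python3 - <<'E'
from h import *
c=snap("wrist","w7.png",s=1.5625)
s=manip.get_state(); print(s["ee_pos"],s["tool_rot"])
E
```

```text
[ 434.77915356 -175.84842879  153.51768738] [ 1.79975548e+02 -1.28477031e-02 -1.77542601e+02]
```

View pics/w7.png

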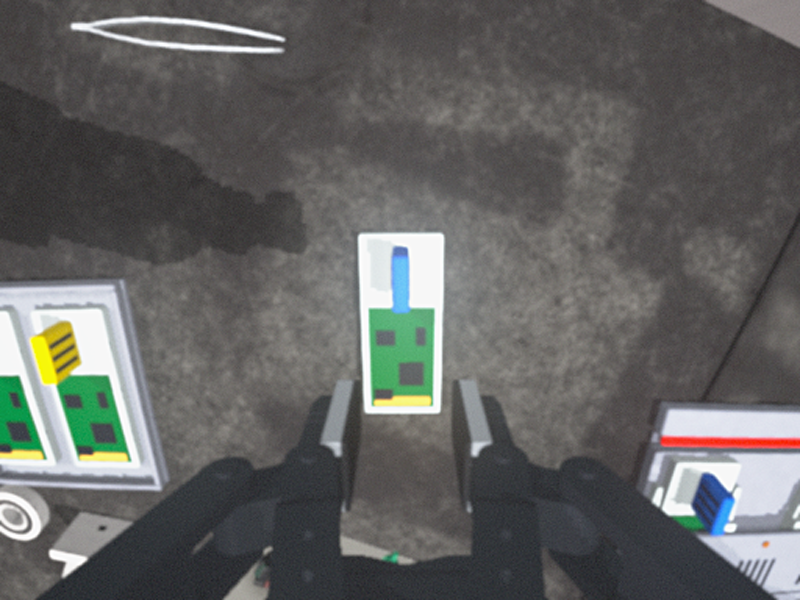

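```bash
python3 - <<'E'
from h import *
c=viewer.read_camera("wrist")
quad(c,[(359,234),(443,234),(440,412),(365,413)],10)
E
```

```text
o [ 467.1 -177.7] yaw 2.8 len 120.5 wid 49.8 fin [ 429.2 -179.6]
```

{"name": "servo_tool", "arguments": {
  "moves": [
    {"x":0.1,"y":-0.066,"z":0.3,"wx":0,"wy":0,"wz":0,"jaw":-0.3},
    {"x":0,"y":0,"z":0.9,"wx":0,"wy":0,"wz":0,"jaw":-0.3},
    {"x":0,"y":0,"z":0.9,"wx":0,"wy":0,"wz":0,"jaw":-0.3},
    {"x":0,"y":0,"z":0.56,"wx":0,"wy":0,"wz":0,"jaw":-0.3},
    {"x":0,"y":0,"z":0,"wx":0,"wy":0,"wz":0,"jaw":-0.3},
    {"x":0,"y":0,"z":0,"wx":0,"wy":0,"wz":0,"jaw":-1},
    {"x":0,"y":0,"z":0,"wx":0,"wy":0,"wz":0,"jaw":-1},
    {"x":0,"y":0,"z":0,"wx":0,"wy":0,"wz":0,"jaw":-1},
    {"x":0,"y":0,"z":0,"wx":0,"wy":0,"wz":0,"jaw":-1},
    {"x":0,"y":0,"z":0,"wx":0,"wy":0,"wz":0,"jaw":-1}
  ]
}}

```text
time_s: 39.5
ee_pos: [430.8, -180.3, 21.5]
tool_rot: [-180.0, 0.1, -177.6]
force: [-1.6, 1.1, 6.5]
opening: 8.6
finger_force: 61.5
```

{"name": "servo_tool", "arguments": {
  "moves": [
    {"x":0,"y":0,"z":-0.6,"wx":0,"wy":0,"wz":0,"jaw":-1},
    {"x":0,"y":0,"z":-0.9,"wx":0,"wy":0,"wz":0.133,"jaw":-1},
    {"x":-0.1,"y":0.7,"z":0,"wx":0,"wy":0,"wz":0,"jaw":-1},
    {"x":-0.1,"y":0.9,"z":0,"wx":0,"wy":0,"wz":0,"jaw":-1},
    {"x":-0.1,"y":0.9,"z":0,"wx":0,"wy":0,"wz":0,"jaw":-1},
    {"x":-0.1,"y":0.9,"z":0,"wx":0,"wy":0,"wz":0,"jaw":-1},
    {"x":-0.1,"y":0.9,"z":0,"wx":0,"wy":0,"wz":0,"jaw":-1},
    {"x":-0.1,"y":0.9,"z":0,"wx":0,"wy":0,"wz":0,"jaw":-1},
    {"x":0,"y":0.53,"z":0,"wx":0,"wy":0,"wz":0,"jaw":-1},
    {"x":0,"y":0,"z":0.5,"wx":0,"wy":0,"wz":0,"jaw":-1},
    {"x":0,"y":0,"z":0,"wx":0,"wy":0,"wz":0,"jaw":-1},
    {"x":0,"y":0,"z":0,"wx":0,"wy":0,"wz":0,"jaw":-1}
  ]
}}

```text
time_s: 41.0
ee_pos: [467.7, 105.3, 70.9]
tool_rot: [-180.0, -0.0, 178.4]
force: [-0.2, 0.4, -2.1]
opening: 8.7
finger_force: 60.2
```

{"name": "servo_tool", "arguments": {
  "moves": [
    {"x":0,"y":0,"z":0.5,"wx":0,"wy":0,"wz":0,"jaw":-1},
    {"x":0,"y":0,"z":0.22,"wx":0,"wy":0,"wz":0,"jaw":-1},
    {"x":0,"y":0,"z":0,"wx":0,"wy":0,"wz":0,"jaw":-1},
    {"x":-0.2,"y":0,"z":0,"wx":0,"wy":0,"wz":0,"jaw":-1},
    {"x":-0.2,"y":0,"z":0,"wx":0,"wy":0,"wz":0,"jaw":-1},
    {"x":-0.1,"y":0,"z":0,"wx":0,"wy":0,"wz":0,"jaw":-1},
    {"x":0,"y":0,"z":0,"wx":0,"wy":0,"wz":0,"jaw":-1},
    {"x":0,"y":0,"z":0,"wx":0,"wy":0,"wz":0,"jaw":-1}
  ]
}}

```text
time_s: 42.0
ee_pos: [492.5, 104.9, 34.5]
tool_rot: [-180.0, -0.0, 178.4]
force: [-0.2, 0.2, -2.2]
opening: 8.3
finger_force: 60.3
```

{"name": "servo_tool", "arguments": {
  "moves": [
    {"x":-0.2,"y":0,"z":0,"wx":0,"wy":0,"wz":0,"jaw":-1},
    {"x":-0.2,"y":0,"z":0,"wx":0,"wy":0,"wz":0,"jaw":-1},
    {"x":-0.2,"y":0,"z":0,"wx":0,"wy":0,"wz":0,"jaw":-1},
    {"x":-0.1,"y":0,"z":0,"wx":0,"wy":0,"wz":0,"jaw":-1},
    {"x":0,"y":0,"z":0,"wx":0,"wy":0,"wz":0,"jaw":-1}
  ]
}}

```text
time_s: 42.62
ee_pos: [528.2, 104.0, 34.5]
tool_rot: [180.0, -0.0, 178.4]
force: [0.3, 0.3, -2.8]
opening: 8.9
finger_force: 60.3
```

{"name": "servo_tool", "arguments": {
  "moves": [
    {"x":-0.2,"y":0,"z":0,"wx":0,"wy":0,"wz":0,"jaw":-1},
    {"x":-0.2,"y":0,"z":0,"wx":0,"wy":0,"wz":0,"jaw":-1},
    {"x":-0.2,"y":0,"z":0,"wx":0,"wy":0,"wz":0,"jaw":-1},
    {"x":-0.2,"y":0,"z":0,"wx":0,"wy":0,"wz":0,"jaw":-1},
    {"x":-0.1,"y":0,"z":0,"wx":0,"wy":0,"wz":0,"jaw":-1},
    {"x":0,"y":0,"z":0,"wx":0,"wy":0,"wz":0,"jaw":-1}
  ]
}}

```text
time_s: 43.38
ee_pos: [573.1, 102.7, 34.5]
tool_rot: [180.0, -0.0, 178.4]
force: [-0.1, 0.4, -3.2]
opening: 8.8
finger_force: 60.3
```

{"name": "servo_tool", "arguments": {
  "moves": [
    {"x":-0.06,"y":0,"z":0,"wx":0,"wy":0,"wz":0,"jaw":-1},
    {"x":-0.06,"y":0,"z":0,"wx":0,"wy":0,"wz":0,"jaw":-1},
    {"x":0,"y":0,"z":0,"wx":0,"wy":0,"wz":0,"jaw":-1}
  ]
}}

```text
time_s: 43.75
ee_pos: [579.0, 102.6, 34.7]
tool_rot: [180.0, 0.0, 178.4]
force: [0.1, 0.3, -2.8]
opening: 8.5
finger_force: 60.3
```

{"name": "servo_tool", "arguments": {
  "moves": [
    {"x":-0.05,"y":0,"z":0,"wx":0,"wy":0,"wz":0,"jaw":-1},
    {"x":0,"y":0,"z":0,"wx":0,"wy":0,"wz":0,"jaw":-1}
  ]
}}

```text
time_s: 44.0
ee_pos: [579.9, 102.4, 34.1]
tool_rot: [-180.0, -0.1, 178.5]
force: [-4.6, -0.4, -1.4]
opening: 8.6
finger_force: 60.3
```

{"name": "servo_tool", "arguments": {
  "moves": [
    {"x":-0.06,"y":0,"z":0.02,"wx":0,"wy":0,"wz":0,"jaw":-1},
    {"x":0,"y":0,"z":0,"wx":0,"wy":0,"wz":0,"jaw":-1},
    {"x":0,"y":0,"z":0,"wx":0,"wy":0,"wz":0,"jaw":-0.3},
    {"x":0,"y":0,"z":0,"wx":0,"wy":0,"wz":0,"jaw":-0.3},
    {"x":0,"y":0,"z":0,"wx":0,"wy":0,"wz":0,"jaw":-0.3},
    {"x":0,"y":0,"z":-0.7,"wx":0,"wy":0,"wz":0,"jaw":-0.3},
    {"x":0,"y":0,"z":-0.9,"wx":0,"wy":0,"wz":0,"jaw":-0.3},
    {"x":0.6,"y":0,"z":-0.9,"wx":0,"wy":0,"wz":0,"jaw":-0.3},
    {"x":0.6,"y":0.4,"z":-0.3,"wx":0,"wy":0,"wz":0,"jaw":1},
    {"x":0,"y":0,"z":0,"wx":0,"wy":0,"wz":0,"jaw":1},
    {"x":0,"y":0,"z":0,"wx":0,"wy":0,"wz":0,"jaw":1}
  ]
}}

```text
time_s: 45.38
ee_pos: [525.4, 124.0, 173.4]
tool_rot: [-180.0, 0.0, 178.5]
force: [0.5, 0.6, -1.2]
opening: 82.3
finger_force: 0.0
```

```bash
python3 - <<'E'
from h import *
c=snap("wrist","w8.png",s=1.5625)
s=manip.get_state(); print(s["ee_pos"],s["tool_rot"])
E
```

```text
[525.28420166 123.8045702  173.03162513] [-1.79979401e+02 -3.61089151e-03  1.78437206e+02]
```

View pics/w8.png

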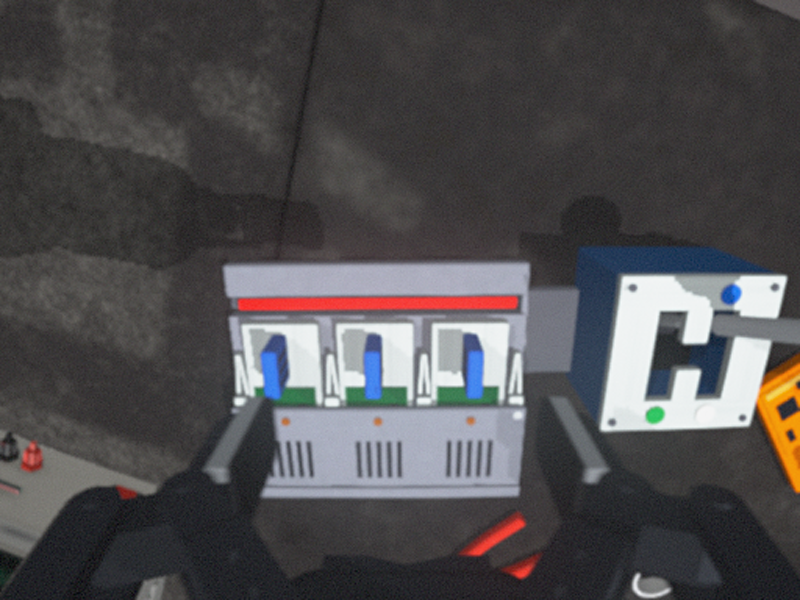

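{"name": "servo_tool", "arguments": {
  "moves": [
    {"x":0,"y":0,"z":-0.65,"wx":0,"wy":0,"wz":0,"jaw":1},
    {"x":0,"y":0,"z":-0.65,"wx":0,"wy":0,"wz":0,"jaw":1},
    {"x":0.06,"y":0.8,"z":0,"wx":0,"wy":0,"wz":0,"jaw":1},
    {"x":0.06,"y":0.9,"z":0,"wx":0,"wy":0,"wz":0,"jaw":1},
    {"x":0.06,"y":0.9,"z":0,"wx":0,"wy":0,"wz":0,"jaw":1},
    {"x":0.06,"y":0.9,"z":0,"wx":0,"wy":0,"wz":0,"jaw":1},
    {"x":0.07,"y":0.6,"z":0,"wx":0,"wy":0,"wz":0,"jaw":1},
    {"x":0,"y":0,"z":0,"wx":0,"wy":0,"wz":0,"jaw":1},
    {"x":0,"y":0,"z":0,"wx":0,"wy":0,"wz":0,"jaw":1}
  ]
}}

```text
time_s: 46.55
ee_pos: [515.2, 328.6, 237.5]
tool_rot: [-179.9, -0.1, 178.4]
force: [-0.6, -0.5, -0.3]
opening: 85.1
finger_force: 0.0
```

{"name": "servo_tool", "arguments": {
  "moves": [
    {"x":0,"y":-0.02,"z":0.5,"wx":0,"wy":0,"wz":0,"jaw":1},
    {"x":0,"y":0,"z":0.9,"wx":0,"wy":0,"wz":0,"jaw":1},
    {"x":0,"y":0,"z":0.8,"wx":0,"wy":0,"wz":0,"jaw":1},
    {"x":0,"y":0,"z":0,"wx":0,"wy":0,"wz":0,"jaw":1},
    {"x":0,"y":0,"z":0,"wx":0,"wy":0,"wz":0,"jaw":-1},
    {"x":0,"y":0,"z":0,"wx":0,"wy":0,"wz":0,"jaw":-1},
    {"x":0,"y":0,"z":0,"wx":0,"wy":0,"wz":0,"jaw":-1},
    {"x":0,"y":0,"z":0,"wx":0,"wy":0,"wz":0,"jaw":-1},
    {"x":0,"y":0,"z":0,"wx":0,"wy":0,"wz":0,"jaw":-1},
    {"x":0,"y":0,"z":0,"wx":0,"wy":0,"wz":0,"jaw":-1}
  ]
}}

```text
time_s: 47.8
ee_pos: [516.0, 329.1, 130.6]
tool_rot: [179.9, 0.2, 178.5]
force: [-1.2, -0.4, 5.6]
opening: 33.6
finger_force: 59.0
```

{"name": "servo_tool", "arguments": {
  "moves": [
    {"x":-0.17,"y":0,"z":-0.046,"wx":0,"wy":0,"wz":0,"jaw":-1},
    {"x":-0.17,"y":0,"z":-0.034,"wx":0,"wy":0,"wz":0,"jaw":-1},
    {"x":-0.17,"y":0,"z":-0.024,"wx":0,"wy":0,"wz":0,"jaw":-1},
    {"x":-0.17,"y":0,"z":-0.016,"wx":0,"wy":0,"wz":0,"jaw":-1},
    {"x":-0.17,"y":0,"z":-0.004,"wx":0,"wy":0,"wz":0,"jaw":-1},
    {"x":0,"y":0,"z":0,"wx":0,"wy":0,"wz":0,"jaw":-1}
  ]
}}

```text
time_s: 48.55
ee_pos: [558.0, 328.2, 136.3]
tool_rot: [179.9, 0.1, 178.5]
force: [-1.2, 1.4, 6.0]
opening: 33.3
finger_force: 60.1
```

{"name": "servo_tool", "arguments": {
  "moves": [
    {"x":0,"y":-0.177,"z":-0.06,"wx":0,"wy":0,"wz":0,"jaw":-1},
    {"x":0,"y":-0.177,"z":-0.036,"wx":0,"wy":0,"wz":0,"jaw":-1},
    {"x":0,"y":-0.177,"z":-0.026,"wx":0,"wy":0,"wz":0,"jaw":-1},
    {"x":0,"y":-0.177,"z":-0.014,"wx":0,"wy":0,"wz":0,"jaw":-1},
    {"x":0,"y":-0.177,"z":-0.006,"wx":0,"wy":0,"wz":0,"jaw":-1},
    {"x":0,"y":-0.177,"z":0.006,"wx":0,"wy":0,"wz":0,"jaw":-1},
    {"x":0,"y":-0.177,"z":0.014,"wx":0,"wy":0,"wz":0,"jaw":-1},
    {"x":0,"y":-0.177,"z":0.026,"wx":0,"wy":0,"wz":0,"jaw":-1},
    {"x":0,"y":-0.177,"z":0.036,"wx":0,"wy":0,"wz":0,"jaw":-1},
    {"x":0,"y":-0.16,"z":0.048,"wx":0,"wy":0,"wz":0,"jaw":-1},
    {"x":0,"y":0,"z":0,"wx":0,"wy":0,"wz":0,"jaw":-1}
  ]
}}

```text
time_s: 49.92
ee_pos: [556.8, 241.7, 137.9]
tool_rot: [179.7, 0.2, 178.4]
force: [0.4, 4.6, 6.9]
opening: 33.1
finger_force: 63.5
```

{"name": "servo_tool", "arguments": {
  "moves": [
    {"x":-0.17,"y":0,"z":0.004,"wx":0,"wy":0,"wz":0,"jaw":-1},
    {"x":-0.17,"y":0,"z":0.016,"wx":0,"wy":0,"wz":0,"jaw":-1},
    {"x":-0.17,"y":0,"z":0.024,"wx":0,"wy":0,"wz":0,"jaw":-1},
    {"x":-0.17,"y":0,"z":0.034,"wx":0,"wy":0,"wz":0,"jaw":-1},
    {"x":-0.17,"y":0,"z":0.046,"wx":0,"wy":0,"wz":0,"jaw":-1},
    {"x":-0.03,"y":0,"z":0,"wx":0,"wy":0,"wz":0,"jaw":-1},
    {"x":0,"y":0,"z":0,"wx":0,"wy":0,"wz":0,"jaw":-1}
  ]
}}

```text
time_s: 50.8
ee_pos: [599.5, 238.3, 130.4]
tool_rot: [180.0, 0.1, 178.4]
force: [-0.8, -0.8, 4.7]
opening: 33.4
finger_force: 65.9
```

{"name": "servo_tool", "arguments": {
  "moves": [
    {"x":-0.04,"y":0,"z":0,"wx":0,"wy":0,"wz":0,"jaw":-1},
    {"x":0,"y":0,"z":0,"wx":0,"wy":0,"wz":0,"jaw":-1}
  ]
}}

```text
time_s: 51.05
ee_pos: [601.0, 238.3, 129.9]
tool_rot: [180.0, 0.0, 178.4]
force: [-1.9, -0.3, 6.0]
opening: 33.6
finger_force: 65.9
```

{"name": "servo_tool", "arguments": {
  "moves": [
    {"x":-0.04,"y":0,"z":0,"wx":0,"wy":0,"wz":0,"jaw":-1},
    {"x":0,"y":0,"z":0,"wx":0,"wy":0,"wz":0,"jaw":-1}
  ]
}}

```text
time_s: 51.3
ee_pos: [602.9, 238.2, 129.4]
tool_rot: [-180.0, -0.0, 178.4]
force: [-2.7, -0.0, 5.0]
opening: 33.2
finger_force: 66.0
```

Keep pushing in small steps until the end stop is clear.

{"name": "servo_tool", "arguments": {
  "moves": [
    {"x":-0.05,"y":0,"z":0,"wx":0,"wy":0,"wz":0,"jaw":-1},
    {"x":0,"y":0,"z":0,"wx":0,"wy":0,"wz":0,"jaw":-1}
  ]
}}

```text
time_s: 51.55
ee_pos: [605.0, 238.2, 128.8]
tool_rot: [-180.0, -0.1, 178.4]
force: [-3.6, 0.5, 3.1]
opening: 33.6
finger_force: 66.0
```

{"name": "servo_tool", "arguments": {
  "moves": [
    {"x":-0.05,"y":0,"z":0,"wx":0,"wy":0,"wz":0,"jaw":-1},
    {"x":0,"y":0,"z":0,"wx":0,"wy":0,"wz":0,"jaw":-1}
  ]
}}

```text
time_s: 51.8
ee_pos: [606.5, 238.2, 128.4]
tool_rot: [-180.0, -0.2, 178.5]
force: [-6.2, 0.7, 2.5]
opening: 33.1
finger_force: 65.9
```

{"name": "servo_tool", "arguments": {
  "moves": [
    {"x":-0.05,"y":0,"z":0,"wx":0,"wy":0,"wz":0,"jaw":-1},
    {"x":0,"y":0,"z":0,"wx":0,"wy":0,"wz":0,"jaw":-1}
  ]
}}

```text
time_s: 52.05
ee_pos: [607.8, 238.2, 127.9]
tool_rot: [-180.0, -0.3, 178.5]
force: [-8.5, 0.3, 2.6]
opening: 33.4
finger_force: 66.0
```

{"name": "servo_tool", "arguments": {
  "moves": [
    {"x":-0.05,"y":0,"z":0,"wx":0,"wy":0,"wz":0,"jaw":-1},
    {"x":0,"y":0,"z":0,"wx":0,"wy":0,"wz":0,"jaw":-1},
    {"x":0,"y":0,"z":0,"wx":0,"wy":0,"wz":0,"jaw":1},
    {"x":0,"y":0,"z":0,"wx":0,"wy":0,"wz":0,"jaw":1},
    {"x":0,"y":0,"z":0,"wx":0,"wy":0,"wz":0,"jaw":1},
    {"x":0,"y":0,"z":-0.7,"wx":0,"wy":0,"wz":0,"jaw":1},
    {"x":0,"y":0,"z":-0.9,"wx":0,"wy":0,"wz":0,"jaw":1},
    {"x":0,"y":0,"z":-0.8,"wx":0,"wy":0,"wz":0,"jaw":1},
    {"x":0.9,"y":-0.3,"z":0,"wx":0,"wy":0,"wz":0,"jaw":1},
    {"x":0.9,"y":-0.3,"z":0,"wx":0,"wy":0,"wz":0,"jaw":1},
    {"x":0,"y":0,"z":0,"wx":0,"wy":0,"wz":0,"jaw":1},
    {"x":0,"y":0,"z":0,"wx":0,"wy":0,"wz":0,"jaw":1}
  ]
}}

```text
time_s: 53.55
ee_pos: [523.0, 210.7, 249.9]
tool_rot: [180.0, 0.1, 178.4]
force: [0.2, -0.3, 0.0]
opening: 85.4
finger_force: 0.0
```

```bash
python3 - <<'E'
from h import *
c=snap("wrist","w9.png",s=1.5625)
s=manip.get_state(); print(s["ee_pos"],s["tool_rot"])
Rr=R.from_euler("z",-1.5,degrees=True).as_matrix()
for x0 in (607,605):
  for f in (.25,.27,.29):
    P=Rr@np.array([-50+155*np.sin(f)*np.cos(.29),180-155*np.sin(.29),10+155*np.cos(f)*np.cos(.29)])+[x0,101,0]
    print(x0,f,(w2px(c,P)*1.5625).round())
E
```

```text
[523.34626996 210.81566592 249.66639844] [1.79967453e+02 9.74060874e-02 1.78439815e+02]
607 0.25 [[457. 427.]]
607 0.27 [[457. 431.]]
607 0.29 [[457. 434.]]
605 0.25 [[457. 424.]]
605 0.27 [[457. 428.]]
605 0.29 [[457. 431.]]
```

View pics/w9.png

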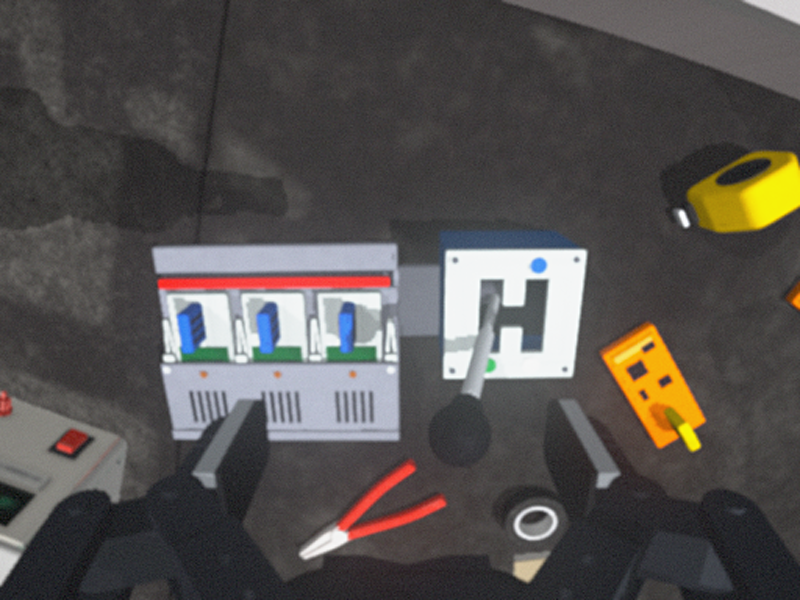

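```bash
python3 -c "
from h import *
print(manip.hand_in())"
```

```text
the job is handed in; nothing more can be done
None
```

The changeover is done and handed in: both finished carriers lie side by side in the grey tray, all three untested carriers are home in their own bays, and the lever is at run. The lever was pushed until it met resistance, and its knob measured 0.27–0.29 rad in the last picture (stop at 0.29).

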